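Restock and lock the ball-pump counter display

TASK

Restock the ball-pump display on the shop counter. First draw the lock pin out of its bore and park it hanging upright in the notch at the side of the display; then press every pump lying on the counter down into a clip of its own until it snaps fully home. Then lay the retaining bar over the pumps, centred in its two saddles, and finally push the clamp handle down over centre so that its pad holds the bar, leaving the other goods where they are.

Things in the scene. Friction and masses are not known exactly. Their poses are not given: they have to be found in the camera images.
- rail: Fixed counter display, base plate 120 x 510 x 12 mm (x -60 to 60, y -175 to 335). Origin at table level, centre of the row of four clips; y runs along the row to the clamp, x (away from the robot) is how clipped pumps lie, z up. Along y: saddle -145, clips -105, -35, 35, 105, saddle 145, clamp pivot 215, pin bore 305 mm; the notch is on the -x side.
- slot1 (a point): Clip 1 of 4 (all alike, 70 mm apart, axes as the rail's): where the middle of a seated pump's barrel axis lies, 50 mm above the table. Two pairs of black sprung jaws, one pair 36 mm to either side in x, each 12 mm long, with round lips (radius 4 mm) 17 mm out in y and 11 mm above the seated axis: a 26 mm gap for the 32 mm barrel.
- slot2 (a point): Clip 2, like clip 1. A pump laid on the lips stays about 21 mm proud; pressed straight down (7 to 15 N, over about 10 mm) it springs the jaws apart, then the force drops and it lies on two cradles, where it can still slide up to 8 mm either way along its length.
- slot3 (a point): Clip 3, like clip 1. Between the two jaw pairs there is free room down to the base plate (top at 12 mm) for fingers that hold the barrel's middle.
- slot4 (a point): Clip 4, like clip 1; the one nearest the clamp.
- pump1: Hand pump for balls, lying (all alike; 2 to 4 present, others None): blue barrel 32 mm in diameter, black square end caps 34 x 34 x 12 mm, brass nozzle at one end; 136 mm long, 56 to 104 g. Origin mid-barrel on its axis (17 mm above the table when lying flat), x axis along the barrel towards the nozzle. Caps' inner faces 50 mm from it. May be clipped either way round, in any clip.
- pump2: Hand pump for balls, lying (all alike; 2 to 4 present, others None): blue barrel 32 mm in diameter, black square end caps 34 x 34 x 12 mm, brass nozzle at one end; 136 mm long, 56 to 104 g. Origin mid-barrel on its axis (17 mm above the table when lying flat), x axis along the barrel towards the nozzle. Caps' inner faces 50 mm from it. May be clipped either way round, in any clip.
- pump3: Hand pump for balls, lying (all alike; 2 to 4 present, others None): blue barrel 32 mm in diameter, black square end caps 34 x 34 x 12 mm, brass nozzle at one end; 136 mm long, 56 to 104 g. Origin mid-barrel on its axis (17 mm above the table when lying flat), x axis along the barrel towards the nozzle. Caps' inner faces 50 mm from it. May be clipped either way round, in any clip.
- pump4: Hand pump for balls, lying (all alike; 2 to 4 present, others None): blue barrel 32 mm in diameter, black square end caps 34 x 34 x 12 mm, brass nozzle at one end; 136 mm long, 56 to 104 g. Origin mid-barrel on its axis (17 mm above the table when lying flat), x axis along the barrel towards the nozzle. Caps' inner faces 50 mm from it. May be clipped either way round, in any clip.
- pin: Steel lock pin, at first upright in its bore: shank 10 mm diameter, 55 mm below a flange 24 mm diameter, 5 mm thick; above it a dark round grip 15 mm diameter, 65 mm tall. Origin at the centre of the flange's underside, z up. 90 g. Its bore is 13 mm wide, in a block 34 x 34 mm with its top 75 mm above the table. There it blocks the way of the clamp handle.
- notch (a point): Where the flange's underside centre of the parked pin lies, 75 mm above the table: a level fork of two prongs 8 mm thick with a slot 13 mm wide between them, running along rail x, closed at 18 mm from this point towards the base (+x), open towards -x and above and below; the prongs reach 19 mm from this point towards -x. The shank hangs in the slot, the flange rests on the prongs.
- bar: Retaining bar of aluminium, 316 mm long (its x axis), 24 mm wide, 10 mm thick, with a black upright grip block in the middle of its top, 40 mm long (x), 16 mm wide (y), 28 mm tall (top 38 mm above the underside). Origin at the centre of the bar's underside. 250 g. Either way round.
- bar_seat (a point): Where the bar's origin lies when it rests in both saddles, 72 mm above the table, bar along rail y. Each saddle is a post at 145 mm to either side with cheeks 15 mm tall and 30 mm apart (3 mm free on each side of the bar). Fully seated pumps stay 6 mm below the bar; a proud pump would be in its way.
- clamp_handle (a joint): Swing of the toggle clamp's handle, rad: 0 open (handle almost upright, 82 degrees above level, at the start), grows as the handle is pushed down and outwards (towards +y of the rail) to 1.43 closed (level). A spring holds it open up to about 0.75 and pulls it shut beyond; about 10 N at the cross grip. The clamp arm and its pad come down with it on the other side.
- clamp_pivot (a point): Hinge axis of the handle (along rail x), 100 mm above the table.
- handle_grip (a point): Centre of the round cross grip at the handle's end: 18 mm in diameter, 60 mm long along rail x, 110 mm from the pivot; moves with the handle.
- clamp_pad: Round rubber pad 18 mm in diameter under the clamp arm; origin at the centre of its pressing face. Comes down on the bar's end over the saddle at 145 mm; sprung, pressing with about 6 N.
- puck: Bystander: flat black rubber puck 56 mm in diameter, 22 mm tall; origin underside.
- carton: Bystander: cardboard carton 90 x 130 x 70 mm; origin underside.
- ball_can: Bystander: upright can 72 mm in diameter, 150 mm tall; origin underside.
- disc: Bystander: yellow throwing disc 184 mm in diameter, 20 mm tall; origin underside.
- bat: Bystander: table-tennis bat lying flat, blade 144 mm in diameter, handle to -x, 22 mm tall; origin under the blade's centre.
- small_carton: Bystander: white carton 70 x 110 x 50 mm; origin underside.
- stopwatch_box: Bystander: grey box 60 x 60 x 30 mm; origin underside.

How it is judged:
By the outcome, as a careful person would: the job done as asked, in the order asked, and still so for the second after the job is handed in, with the robot touching nothing.
Of pump1, pump2, pump3, pump4 only 2 to 4 are there at a start; the rules pass over those that are not, and their reading is None.
At some moment in a run one of pump1, pump2, pump3, pump4, bar may be knocked a few centimetres aside while the robot is not near it.
It also fails if it takes over 210 s, if anything falls off the work surface, if the arm or the gripper's body presses on something with over 40 N, if the wrist force passes 120 N, or if a joint passes its speed limit or range.

ROBOT

A 7-joint arm with a two-finger parallel gripper is mounted at the origin on the work surface. World frame = base frame: x ahead of the robot, y to its left, z up, the work surface at z = 0. Lengths are in mm, angles in rad, forces in N, time in s.
With the tool pointing down it reaches from about 425 to 825 mm from the base axis. Payload 3.6 kg.
Tool frame: the origin (TCP) lies at the very end of the fingers, on their centre line; the grasp point (between the pads) lies 19 mm behind it; z points along the fingers, y is the line along which they close (so a half turn about z gives the same grasp; the last joint's range is limited). The gripper opens to 85 mm and grips with 20 to 120 N. Pads are 22 mm wide; open, the fingers measure 114 mm over their backs; the gripper's body (76 mm by 85 mm) begins 54 mm behind the grasp point. The pads swing forward as they close: fully open they stand 13 mm farther back than shut.
Start: joints at [-1.137, 0.615, -0.013, 1.423, 0.008, 1.103, -0.04], TCP at [288.414, 582.478, 231.297] pointing down, gripper open.
Joint ranges: [-3.12, 3.12], [-0.3, 2.06], [-1.34, 1.32], [0.26, 2.42], [-1.36, 4.5], [0.01, 1.98], [-2.84, 2.84]. Speed limits (rad/s): [2.79, 2.79, 3.14, 3.14, 3.14, 3.14, 3.14].

INTERFACE

Orientations are given as a 3x3 rotation matrix whose columns are the frame's x, y, z axes.
In Python, from workcell import manip gives the robot as it stands.
- The arm moves only by the tool nudge_tcp, called after "Emit:" by a JSON object that holds its "fn" and its "kwargs". Schema: {"type":"object","properties":{"offsets":{"type":"array","items":{"type":"number"},"minItems":7,"maxItems":140},"force":{"type":"number"},"only":{"type":"string"},"quiet":{"type":"boolean"},"lines":{"type":"string"}},"required":["offsets"],"additionalProperties":false}. offsets is one flat list of numbers that holds 1 to 20 rows one after another, with no inner brackets; each row has 7 numbers: dx, dy, dz in normalised numbers (1 is 250 mm), then a rotation vector rx, ry, rz in parts of the range, where 1.0 means 2 pi rad, then the opening from 0.0 (shut) to 1.0 (fully open); each row shifts and turns the commanded pose from where the row before left it, along the tool's axes as they then stand; what a row does not reach is not made up. A row lasts 1/10 s, in which the tool goes at most 50 mm and 0.15 rad, less where a joint would pass 70% of its speed; a pose out of reach is approached as far as the arm can. The fingers move at their own pace and stop on an object; force is the grip in N (left out, the last holds). Time passes only in rows, so rows that do not move let the fingers close. The tool returns the time, the measured TCP pose, the force, the opening and the grip force at its end. only (a regular expression) keeps the lines of the reply that match it, lines (a string "A,B") keeps lines A to B, and quiet returns only ok. Shift and turn numbers lie between -1 and 1, and a call with a number outside is refused. Input that does not fit is refused with a message, and nothing moves.
- manip.state(): the state, without advancing time (a new reading comes with each control period).
- manip.snapshot(name): name is "side" or "top"; returns the picture (400x640x3 uint8, red, green, blue); there is no depth.
- manip.camera_params(name): a dict with "K" (3x3 intrinsics, pixels), "extrinsics" (4x4, takes a point from camera to world coordinates). Camera axes: x right, y down, z forward; pixel columns grow to the right and rows downward; lengths in mm; the calibration is good to about 2 mm. A picture is of the moment at which its call begins. camera_params takes no time and is no camera call.
- manip.close_job(): hands the job in; it is judged then, once.
The state is a dict: "clock": time; "joint_positions": joint angles; "joint_velocities": joint speeds; "tau": joint torques, N m; "position": TCP position; "ee_rot": TCP orientation; "ft_force": force on the tool from outside, world axes, zero at the start; "torque": the same for the moment, N m; "finger_gap": opening from 0.0 (shut) to 1.0 (fully open); "gripper_force": force on a finger pad.
Only numpy, scipy, OpenCV 4.12 (cv2) and the standard library are available. Lean on these libraries where they do the work, as an engineer would, in place of code of your own. Each camera call takes 0.05 s, during which the arm holds its last target. There are 200 camera calls.

## Working session

There is one attempt and no reset: what is moved stays moved. The work goes in short steps, Python scripts to look and compute and a tool call to move; the robot and the scene stay as the last step left them, time stands still between calls to the robot, and variables do not carry over. Pictures are saved under pics/ and viewed, at most 14 in all, crops included, and the job is handed in when it is done.

```bash
ls; mkdir -p pics; python3 - <<'E'
from workcell import manip
import cv2
for n in ("top","side"):
    im=manip.snapshot(n); cv2.imwrite(f"pics/{n}0.png",cv2.cvtColor(im,cv2.COLOR_RGB2BGR))
    c=manip.camera_params(n); print(n,c["K"],c["extrinsics"])
s=manip.state(); print(s["position"],s["ee_rot"],s["clock"],s["finger_gap"],s["ft_force"])
E
```

```text
pics
workcell.py
top [[426.67245115   0.         323.80815682]
 [  0.         426.67245115 201.09883906]
 [  0.           0.           1.        ]] [[-6.84049442e-03 -9.98664042e-01  5.12185434e-02  4.49140375e+02]
 [-9.99921406e-01  7.36929854e-03  1.01427458e-02  1.28035951e+01]
 [-1.05066403e-02 -5.11451365e-02 -9.98635962e-01  1.54664958e+03]
 [ 0.00000000e+00  0.00000000e+00  0.00000000e+00  1.00000000e+00]]
side [[438.40978526   0.         313.52133393]
 [  0.         438.40978526 197.77025788]
 [  0.           0.           1.        ]] [[ 6.80170542e-01 -4.11867609e-01  6.06410015e-01 -4.57832821e+02]
 [-7.32655549e-01 -3.54679140e-01  5.80877400e-01 -9.60836510e+02]
 [-2.41636035e-02 -8.39385359e-01 -5.42999392e-01  1.05114361e+03]
 [ 0.00000000e+00  0.00000000e+00  0.00000000e+00  1.00000000e+00]]
[288.14386515 581.86725496 230.23647688] [[-8.96165592e-01  4.43718636e-01 -1.00224873e-03]
 [ 4.43719766e-01  8.96163082e-01 -2.12113460e-03]
 [-4.30086451e-05 -2.34560542e-03 -9.99997248e-01]] 0.1 1.003153385308752 [-0.54090874 -1.23993453 -0.42938392]
```

View pics/top0.png

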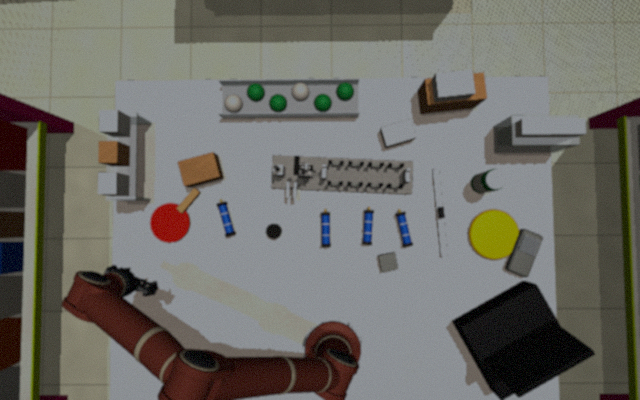

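View pics/side0.png

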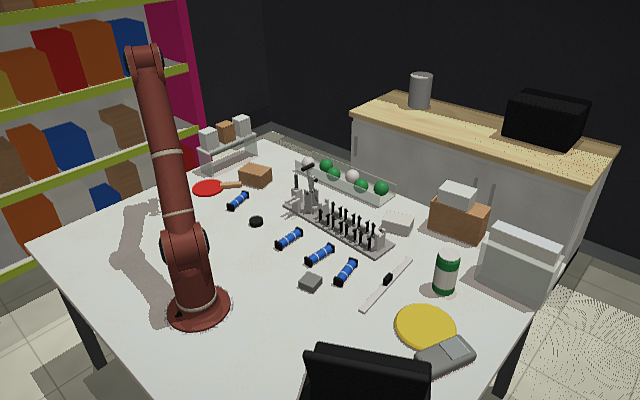

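The top view shows four blue pumps at about (227,218), (325,229), (368,226) and (404,229), the bar at (438,212), and the rail across (272–412, 156–194) with its clamp and pin at the left end. I'll enlarge both views for detail.

```bash
python3 - <<'E'
import cv2
t=cv2.imread("pics/top0.png"); s=cv2.imread("pics/side0.png")
cv2.imwrite("pics/t1.png",cv2.resize(t[145:205,262:422],None,fx=5,fy=5,interpolation=cv2.INTER_CUBIC))
cv2.imwrite("pics/s1.png",cv2.resize(s[150:260,275:405],None,fx=5,fy=5,interpolation=cv2.INTER_CUBIC))
E
```

```text
(no output)
```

View pics/t1.png

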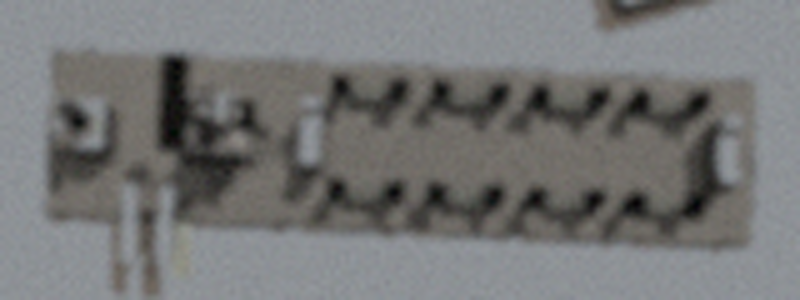

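View pics/s1.png

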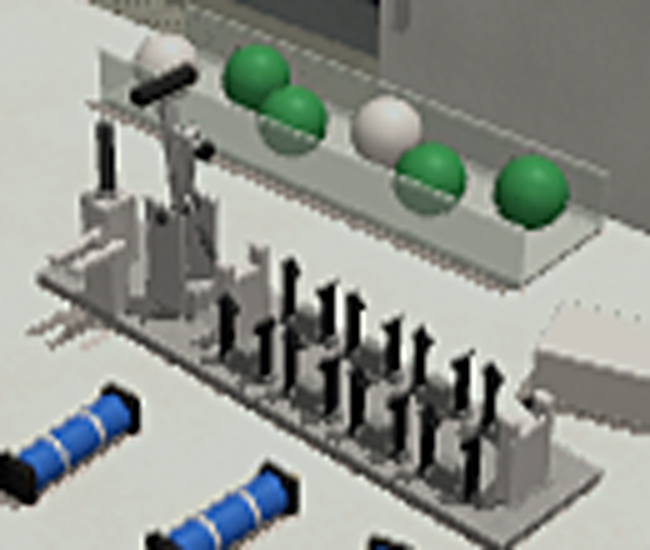

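```bash
cat > h.py <<'E'
from workcell import manip
import numpy as np, cv2
P={n:manip.camera_params(n) for n in ("top","side")}
def shot(n,name=None):
    im=cv2.cvtColor(manip.snapshot(n),cv2.COLOR_RGB2BGR)
    if name: cv2.imwrite(f"pics/{name}.png",im)
    return im
def ray(n,uv):
    c=P[n]; uv=np.atleast_2d(uv).astype(float)
    d=np.c_[uv,np.ones(len(uv))]@np.linalg.inv(c["K"]).T@c["extrinsics"][:3,:3].T
    return c["extrinsics"][:3,3],d
def onz(n,uv,z):
    o,d=ray(n,uv); return o+d*((z-o[2])/d[:,2])[:,None]
def proj(n,p):
    c=P[n]; q=(np.atleast_2d(p)-c["extrinsics"][:3,3])@c["extrinsics"][:3,:3]@c["K"].T
    return q[:,:2]/q[:,2:]
def tri(ut,us):
    A=[];b=[]
    for n,u in (("top",ut),("side",us)):
        o,d=ray(n,u); d=d[0]/np.linalg.norm(d[0]); M=np.eye(3)-np.outer(d,d); A.append(M); b.append(M@o)
    return np.linalg.lstsq(np.vstack(A),np.hstack(b),rcond=None)[0]
def blues(im,S=4):
    h=cv2.cvtColor(cv2.resize(im,None,fx=S,fy=S,interpolation=cv2.INTER_CUBIC),cv2.COLOR_BGR2HSV)
    m=cv2.inRange(h,(105,120,50),(125,255,255))
    m=cv2.morphologyEx(m,cv2.MORPH_CLOSE,np.ones((17,17),np.uint8))
    out=[]
    for c in cv2.findContours(m,0,2)[0]:
        a=cv2.contourArea(c)/S/S
        if 60<a<900:
            (x,y),(w,hh),_=r=cv2.minAreaRect(c)
            bp=cv2.boxPoints(r); e=bp[1]-bp[0] if np.linalg.norm(bp[1]-bp[0])>np.linalg.norm(bp[2]-bp[1]) else bp[2]-bp[1]
            out.append(((np.array([x,y])+.5)/S-.5,e/S,a))
    return out
E
python3 - <<'E'
from h import *
np.set_printoptions(precision=1,suppress=True)
t=cv2.imread("pics/top0.png"); s=cv2.imread("pics/side0.png")
bs=blues(s)
for c,e,a in blues(t):
    w=onz("top",c,17)[0]; ax=onz("top",c+e/2,17)[0]-onz("top",c-e/2,17)[0]
    if not (300<w[0]<900 and abs(w[1])<600): continue
    ps=proj("side",w)[0]; k=min(bs,key=lambda b:np.linalg.norm(b[0]-ps)) 
    print("pump",c,a,w,"side17",onz("side",k[0],17)[0],"tri",tri(c,k[0]),"L",np.linalg.norm(ax),"ang deg",np.degrees(np.arctan2(ax[1],ax[0])))
# plate
S=4
for n,(x0,x1,y0,y1) in (("top",(255,425,140,215)),):
    im=cv2.resize(t[y0:y1,x0:x1],None,fx=S,fy=S,interpolation=cv2.INTER_CUBIC)
    lab=cv2.cvtColor(cv2.GaussianBlur(im,(0,0),3),cv2.COLOR_BGR2LAB)
    th,m=cv2.threshold(lab[:,:,2],0,255,cv2.THRESH_OTSU)
    cs=cv2.findContours(m,0,2)[0]; c=max(cs,key=cv2.contourArea)
    f=np.zeros_like(m); cv2.drawContours(f,[c],-1,255,-1)
    f=cv2.morphologyEx(f,cv2.MORPH_OPEN,np.ones((41,41),np.uint8))
    c=max(cv2.findContours(f,0,2)[0],key=cv2.contourArea)
    r=cv2.minAreaRect(c); bp=(cv2.boxPoints(r)+.5)/S-.5+[x0,y0]
    w=onz(n,bp,12); print("plate",w[:,:2],w.mean(0),[np.linalg.norm(w[i]-w[i-1]) for i in range(4)])
    for i in range(4): e=w[i]-w[i-1]; print(np.degrees(np.arctan2(e[1],e[0])))
    cv2.imwrite("pics/m.png",cv2.drawContours(im,[np.int32(((bp-[x0,y0])+.5)*S)],-1,(0,0,255),1))
E
```

```text
pump [325.2 229.1] 210.96875 [427.1  24.   17. ] side17 [433.8  25.4  17. ] tri [428.7  22.7  21.3] L 109.01324116963106 ang deg -179.490302934343
pump [403.6 228.9] 212.125 [ 426. -256.   17.] side17 [ 436.  -253.5   17. ] tri [ 427.9 -256.7   24. ] L 109.04425349431858 ang deg -167.6690256818416
pump [367.5 226.9] 211.15625 [ 433.9 -127.3   17. ] side17 [ 441.5 -127.1   17. ] tri [ 435.9 -128.8   21.2] L 108.6319338169157 ang deg -4.011040182880417
pump [225.7 218.4] 205.3125 [468.1 381.2  17. ] side17 [476.3 384.5  17. ] tri [469.5 378.4  23. ] L 108.7160077797648 ang deg -163.4896790860908
plate [[ 573.9  219.7]
 [ 698.1  214.4]
 [ 672.1 -295.2]
 [ 548.5 -287.9]] [623.1 -37.2  12. ] [np.float64(508.23826543939134), np.float64(124.31918482109069), np.float64(510.31392196112796), np.float64(123.79888746533315)]
87.13324873591925
-2.447923007954482
-92.92541221345351
176.5933076984867
```

View pics/m.png

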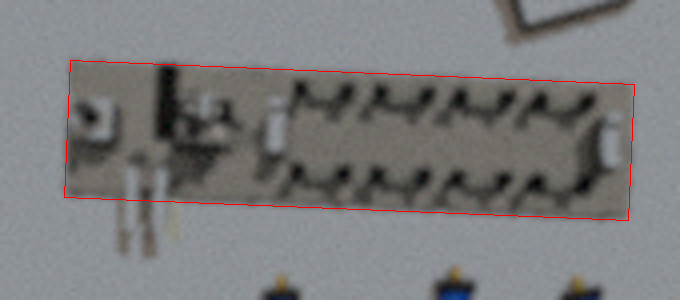

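```bash
cat >> h.py <<'E'
TH=np.radians(-2.95); O=np.array([619.3,-117.1,0.])
R=np.array([[np.cos(TH),-np.sin(TH),0],[np.sin(TH),np.cos(TH),0],[0,0,1]])
def rw(p): return np.atleast_2d(p)@R.T+O
def wr(p): return (np.atleast_2d(p)-O)@R
E
python3 - <<'E'
from h import *
np.set_printoptions(precision=1,suppress=True)
t=cv2.imread("pics/top0.png"); s=cv2.imread("pics/side0.png")
pts=[(-60,-175,12),(60,-175,12),(60,335,12),(-60,335,12),(0,305,75),(0,305,145)]
a=np.radians(82); pts+=[(x,215+110*np.cos(a),100+110*np.sin(a)) for x in(-30,30)]
pts+=[(sx*36,y+sy*17,61) for y in(-105,-35,35,105) for sx in(-1,1) for sy in(-1,1)]
pts+=[(sx,sy*145,72) for sx in(-15,15) for sy in (-1,1)]
out=[]
for n,im,(x0,x1,y0,y1) in (("top",t,(265,425,148,204)),("side",s,(275,405,155,260))):
    S=5 if n=="top" else 4
    b=cv2.resize(im[y0:y1,x0:x1],None,fx=S,fy=S,interpolation=cv2.INTER_CUBIC)
    for q in proj(n,rw(pts)): cv2.circle(b,tuple(int(v) for v in (q-[x0,y0]+.5)*S),1,(0,0,255),-1)
    out.append(b)
b=np.zeros((580,800,3),np.uint8); b[:280]=out[0]; 
c=cv2.resize(s[175:235,278:350],None,fx=5,fy=5,interpolation=cv2.INTER_CUBIC)
for q in proj("side",rw(pts)):
    cv2.circle(c,tuple(int(v) for v in (q-[278,175]+.5)*5),1,(0,0,255),-1)
b[280:580,:360]=c
c=cv2.resize(s[200:260,330:415],None,fx=5,fy=5,interpolation=cv2.INTER_CUBIC)
for q in proj("side",rw(pts)):
    cv2.circle(c,tuple(int(v) for v in (q-[330,200]+.5)*5),1,(0,0,255),-1)
b[280:580,370:795]=c
cv2.imwrite("pics/ov.png",b)
E
```

```text
(no output)
```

View pics/ov.png

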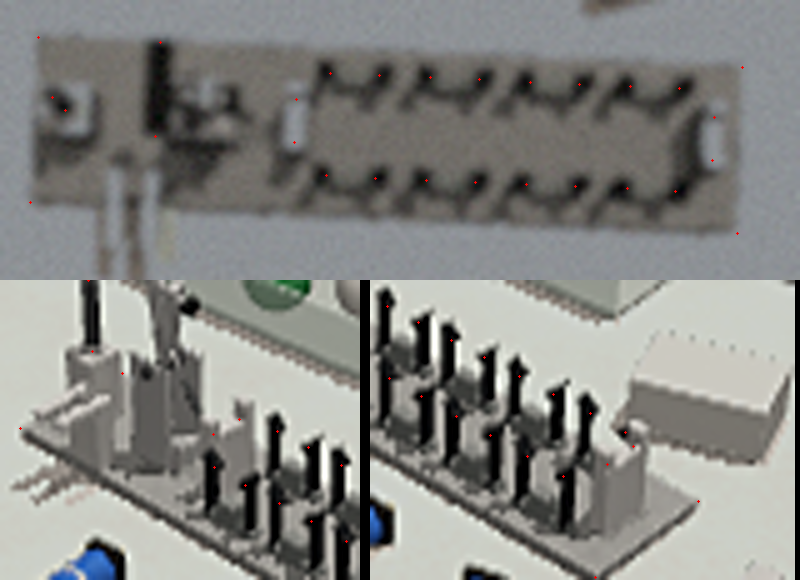

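```bash
python3 - <<'E'
from h import *
np.set_printoptions(precision=1,suppress=True,linewidth=200)
t=cv2.imread("pics/top0.png",0).astype(int); s=cv2.imread("pics/side0.png",0).astype(int)
print(t[178:206,282:302]); 
print("notch centre line candidates", wr(onz("top",[(291.6,182),(291.6,186),(291.6,190)],75)))
print("side tip", wr(onz("side",[(288.4,203.8)],75)))
print(s[196:214,280:304])
# bar
hs=cv2.cvtColor(cv2.imread("pics/top0.png"),cv2.COLOR_BGR2GRAY)
for n,(x0,x1,y0,y1),z in (("top",(428,450,200,225),38),("side",(380,396,268,290),30)):
    g=cv2.imread(f"pics/{n}0.png",0)[y0:y1,x0:x1]; w=np.clip(90-g.astype(float),0,None); yy,xx=np.mgrid[y0:y1,x0:x1]
    c=((xx*w).sum()/w.sum(),(yy*w).sum()/w.sum()); print("grip",n,c,onz(n,[c],z)[0])
E
python3 - <<'E'
import cv2,numpy as np
t=cv2.imread("pics/top0.png"); s=cv2.imread("pics/side0.png")
a=cv2.resize(t[160:265,420:460],None,fx=5,fy=5,interpolation=cv2.INTER_CUBIC)
b=cv2.resize(s[245:320,350:420],None,fx=7,fy=7,interpolation=cv2.INTER_CUBIC)
o=np.zeros((525,700,3),np.uint8); o[:525,:200]=a; o[:525,205:695]=b; cv2.imwrite("pics/bar.png",o)
E
```

```text
[[ 79  88  99 107 110 103  89  86  82  93 106 113 113 109 103  78  66  55  52  52]
 [ 94 112 109 111 101  87  74  71  68  81  97 108 109 104  87  73  67  67  57  63]
 [102 105 111 112 107  88  79  70  68  82  94 104 101  90  80  65  65  67  69  62]
 [106 111 109 112 117 108 103  88  81  87  90  96 100  96  87  70  65  68  69  60]
 [109 106 116 120 124 132 124 112  94  95  94  98 119 113 103  81  70  71  66  69]
 [108 107 109 116 125 139 133 121 106 102  99 110 129 133 119  90  69  66  61  61]
 [109 108 109 116 128 142 136 123 109  99 103 115 131 142 116  87  65  57  62  71]
 [107 113 113 112 124 136 142 121 105 108 102 114 133 140 118  81  56  55  67  80]
 [107 108 107 108 123 141 137 116  98  90  98 112 128 138 111  77  59  67  81  91]
 [102 105 102 101 120 135 137 110  81  68  79 101 128 131 102  78  75  80  94 100]
 [103 101 101  97 115 138 130 106  74  56  73 110 133 136 105  82  82  90  91  98]
 [117 108  99 100 123 139 133 113  82  61  81 115 139 133 120 105 105 107 101  99]
 [136 133 117 114 127 142 139 119  88  83  93 127 140 138 124 123 136 136 130 116]
 [144 141 118 116 131
[... 2622 characters left out ...]
 165 164 170]
 [205 205 207 209 214 204 209  87  61  65  71  90 102 105 104 104 100 106 122 121 105 116 115 118]
 [205 204 205 205 206 210 217 203 214  86  68  72  78  96 106 105 101 105 122 122 101  88  89  91]
 [204 205 205 205 205 208 212 217 229 132 138  73  82  74  84 103 104 106 122 123  97  91  95  94]
 [204 205 205 206 208 214 160 162 170 140 147 139 107  74  67  76  88 100 128 134  64  86  90  91]
 [206 206 208 211 217 163 130 133 137 140 146 151 110 104  93  74  70  74 129 162 143 148 151  88]]
grip top (np.float64(440.1289134438306), np.float64(212.317065684469)) [ 483.9 -381.7   38. ]
grip side (np.float64(387.13199932739195), np.float64(279.2088447956953)) [ 477.8 -391.5   30. ]
```

View pics/bar.png

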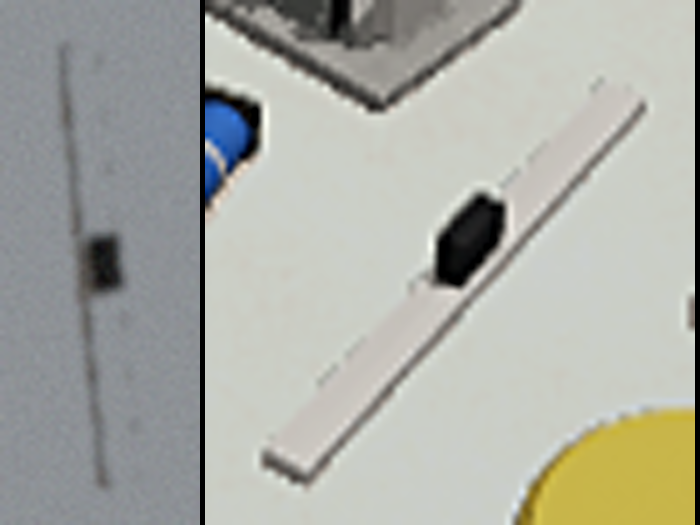

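The bar lies about (480,-385), with the grip block at top pixel (440,212) and its far edge running from (433,168) to (441,257). Next I'll overlay candidate fork outlines to pin down the notch.

```bash
python3 - <<'E'
from h import *
s=cv2.imread("pics/side0.png");t=cv2.imread("pics/top0.png")
def ov(n,im,x0,y0,x1,y1,S,xs):
    b=cv2.resize(im[y0:y1,x0:x1],None,fx=S,fy=S,interpolation=cv2.INTER_NEAREST)
    for xn in xs:
      for sg in (-1,1):
        for yy in (6.5,18.5):
          q=[tuple(int(v) for v in (p-[x0,y0]+.5)*S) for p in proj(n,rw([(xn+18,255+sg*yy,75),(xn-19,255+sg*yy,75)]))]
          cv2.line(b,q[0],q[1],(0,0,255),1); cv2.circle(b,q[0],2,(0,255,0),-1); cv2.circle(b,q[1],2,(255,0,0),-1)
    return b
a=ov("side",s,274,188,312,226,15,[-84])
c=ov("top",t,278,172,302,210,15,[-84])
o=np.zeros((570,940,3),np.uint8); o[:,:570]=a; o[:,575:935]=c
cv2.imwrite("pics/n.png",cv2.resize(o,(800,485)))
E
```

```text
(no output)
```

View pics/n.png

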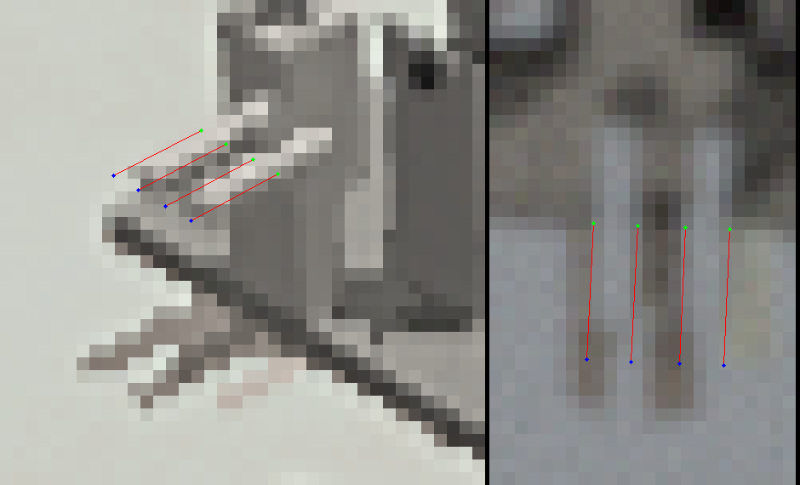

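Units first: shifts go in shares of 250 mm and turns go in shares of 2 pi rad. So -0.15 rad / 6.2832 = -0.0239.

```bash
cat >> h.py <<'E'
from scipy.spatial.transform import Rotation as Ro
np.set_printoptions(precision=1,suppress=True,linewidth=200)
def Rt(psi,tilt=0):
    """psi deg: world yaw of tool x; tilt rad about tool y"""
    p=np.radians(psi); x=np.array([np.cos(p),np.sin(p),0]); z=np.array([0,0,-1.]); y=np.cross(z,x)
    return np.c_[x,y,z]@Ro.from_rotvec([0,tilt,0]).as_matrix()
def go(p,psi=None,tilt=0,verbose=True):
    """tool-axis shift from the measured pose to TCP p (before turning), then the turn"""
    s=manip.state(); A=np.array(s["ee_rot"]); d=A.T@(np.array(p)-s["position"])
    print("shift",d,end=" ")
    if psi is not None:
        B=Rt(psi,tilt); print("turn",Ro.from_matrix(A.T@B).as_rotvec().round(3),"shift if turned first",B.T@(np.array(p)-s["position"]),end=" ")
    print()
def st():
    s=manip.state(); print("t",round(s["clock"],2),"p",np.array(s["position"]),"rail",wr(s["position"])[0],"F",np.array(s["ft_force"]),"gap",round(s["finger_gap"],3),"gf",round(s["gripper_force"],1),"q",np.array(s["joint_positions"]).round(2))
E
python3 - <<'E'
from h import *
T=Rt(177.05,-0.15)
p=rw((0,305,122))[0]+19*T[:,2]
print(p); go(p+[0,0,110],177.05,-0.15)
E
```

```text
[637.8 187.3 103.2]
shift [-488.4 -198.3   17.5] turn [-0.  -0.1 -0.4] shift if turned first [-362.8 -376.    72.1] 
```

Emit:
{"fn": "nudge_tcp", "kwargs": {"offsets": [0, 0, 0, 0, 0, -0.0216, 1, 0, 0, 0, 0, 0, -0.0216, 1, 0, 0, 0, 0, 0, -0.0216, 1, 0, 0, 0, 0, -0.0239, 0, 1]}}

```text
clock: 0.5
position: [298.5, 578.6, 230.4]
ee_rot: [[-0.986, 0.063, 0.157], [0.062, 0.998, -0.012], [-0.157, -0.002, -0.988]]
ft_force: [1.1, 0.6, -1.6]
finger_gap: 1.002
gripper_force: 0.0
```

```bash
python3 - <<'E'
from h import *
T=Rt(177.05,-0.15)
p=rw((0,305,122))[0]+19*T[:,2]
st(); go(p+[0,0,110],177.05,-0.15); print(T.T@[0,0,-110])
E
```

```text
t 0.5 p [298.5 578.6 230.4] rail [-356.1  678.3  230.4] F [ 1.1  0.6 -1.6] gap 1.002 gf 0.0 q [-1.2  0.6 -0.   1.5  0.2  1.   0.2]
shift [-356.1 -368.9   74.9] turn [-0.  0. -0.] shift if turned first [-352.4 -373.3   70.7] 
[ 16.4   0.  108.8]
```

Converted, -26.4 mm / 250 = -0.1056, -25.4 mm / 250 = -0.1016.

Emit:
{"fn": "nudge_tcp", "kwargs": {"offsets": [-0.1016, -0.1056, 0.0212, 0, 0, 0, 0.6, -0.1016, -0.1056, 0.0212, 0, 0, 0, 0.6, -0.1016, -0.1056, 0.0212, 0, 0, 0, 0.6, -0.1016, -0.1056, 0.0212, 0, 0, 0, 0.6, -0.1016, -0.1056, 0.0212, 0, 0, 0, 0.6, -0.1016, -0.1056, 0.0212, 0, 0, 0, 0.6, -0.1016, -0.1056, 0.0212, 0, 0, 0, 0.6, -0.1016, -0.1056, 0.0212, 0, 0, 0, 0.6, -0.1016, -0.1056, 0.0212, 0, 0, 0, 0.6, -0.1016, -0.1056, 0.0212, 0, 0, 0, 0.6, -0.1016, -0.1056, 0.0212, 0, 0, 0, 0.6, -0.1016, -0.1056, 0.0212, 0, 0, 0, 0.6, -0.1016, -0.1056, 0.0212, 0, 0, 0, 0.6, -0.1016, -0.1056, 0.0212, 0, 0, 0, 0.6, 0, 0, 0, 0, 0, 0, 0.6, 0, 0, 0, 0, 0, 0, 0.6], "quiet": true}}

```text
ok
```

```bash
python3 - <<'E'
from h import *
T=Rt(177.05,-0.15)
p=rw((0,305,122))[0]+19*T[:,2]
st(); go(p+[0,0,60],177.05,-0.15); go(p)
# verify pin position from images
from h import shot
for n,z in (("side",112),):
    im=shot(n,"side1"); 
E
```

```text
t 2.1 p [631.7 193.  210.2] rail [ -3.6 310.3 210.2] F [0.3 0.8 0.3] gap 0.602 gf 0.0 q [-0.3  0.6 -0.1  1.6  0.1  0.9  1.1]
shift [ 0.6 -5.3 47.4] turn [-0. -0. -0.] shift if turned first [ 0.6 -5.3 47.4] 
shift [  9.4  -5.2 106.8]
```

```bash
python3 - <<'E'
from h import *
# pin grip axis in original pictures: dark blob
t=cv2.imread("pics/top0.png",0); s=cv2.imread("pics/side0.png",0)
def cen(n,im,x0,x1,y0,y1,th=60):
    g=np.clip(th-im[y0:y1,x0:x1].astype(float),0,None); yy,xx=np.mgrid[y0:y1,x0:x1]; return np.array([(xx*g).sum(),(yy*g).sum()])/g.sum()
q=proj("top",rw([(0,305,145),(0,305,80)])); r=proj("side",rw([(0,305,145),(0,305,80)])); print(q,r)
ct=cen("top",t,272,282,164,171); cs=cen("side",s,292,301,174,189)
print(ct,cs, wr(onz("side",[cs],112)), wr(onz("top",[ct],112)), wr(tri(ct,cs)))
E
```

```text
[[275.1 167. ]
 [277.4 169.5]] [[295.2 174.5]
 [295.9 187.8]]
[276.9 168.6] [296.  181.9] [[ -1.9 300.5 112. ]] [[ -0.7 302.8 112. ]] [[ -0.3 302.8 110.3]]
```

Converted, 13.5 mm / 250 = 0.054, 13 mm / 250 = 0.052.

Emit:
{"fn": "nudge_tcp", "kwargs": {"offsets": [0.0048, -0.0044, 0.054, 0, 0, 0, 0.6, 0.0048, -0.0044, 0.054, 0, 0, 0, 0.6, 0.0048, -0.0044, 0.054, 0, 0, 0, 0.6, 0.0048, -0.0044, 0.054, 0, 0, 0, 0.6, 0.0048, -0.0044, 0.054, 0, 0, 0, 0.6, 0.0048, -0.004, 0.054, 0, 0, 0, 0.6, 0.0048, 0, 0.052, 0, 0, 0, 0.6, 0.0048, 0, 0.052, 0, 0, 0, 0.6, 0, 0, 0, 0, 0, 0, 0, 0, 0, 0, 0, 0, 0, 0, 0, 0, 0, 0, 0, 0, 0, 0, 0, 0, 0, 0, 0, 0, 0, 0, 0, 0, 0, 0, 0, 0, 0, 0, 0, 0, 0, 0], "force": 60, "quiet": true}}

```text
ok
```

```bash
python3 -c "
from h import *
st(); shot('top','t2'); im=shot('side','s2')
cv2.imwrite('pics/s2c.png',cv2.resize(im[90:230,240:400],None,fx=4,fy=4))"
```

```text
t 3.55 p [637.7 187.8 104.1] rail [  2.7 305.4 104.1] F [-0.5  0.5 -0.7] gap 0.159 gf 58.3 q [-0.3  0.7 -0.1  1.6  0.2  0.7  1. ]
```

View pics/s2c.png

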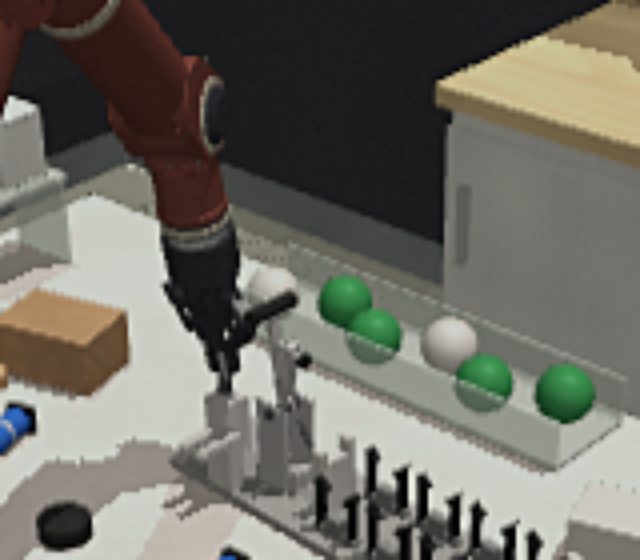

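Converted, -12.85 mm / 250 = -0.0514, -1.5 mm / 250 = -0.006.

Emit:
{"fn": "nudge_tcp", "kwargs": {"offsets": [-0.0076, 0, -0.0514, 0, 0, 0, 0, -0.0076, 0, -0.0514, 0, 0, 0, 0, -0.0076, 0, -0.0514, 0, 0, 0, 0, -0.0076, 0, -0.0514, 0, 0, 0, 0, -0.0076, 0, -0.0514, 0, 0, 0, 0, -0.006, 0, -0.0396, 0, 0, 0, 0, 0, 0, 0, 0, 0, 0, 0]}}

```text
clock: 4.35
position: [638.6, 188.2, 181.2]
ee_rot: [[-0.987, 0.052, 0.153], [0.051, 0.999, -0.006], [-0.153, 0.002, -0.988]]
ft_force: [0.4, -0.1, -0.9]
finger_gap: 0.156
gripper_force: 58.4
```

```bash
python3 - <<'E'
from h import *
st(); p=rw((-74.1,255.3,104+75))[0]; go(p); go(p+[0,0,-75])
E
```

```text
t 4.35 p [638.6 188.2 181.2] rail [  3.6 305.9 181.2] F [ 0.4 -0.1 -0.9] gap 0.156 gf 58.4 q [-0.3  0.6 -0.1  1.6  0.1  0.8  1.1]
shift [ 77.  -50.6  -9.8] 
shift [ 88.5 -50.7  64.3]
```

Converted, 19.2 mm / 250 = 0.0768, -2.4 mm / 250 = -0.0096.

Emit:
{"fn": "nudge_tcp", "kwargs": {"offsets": [0.0768, 0, -0.01, 0, 0, 0, 0, 0.0768, 0, -0.01, 0, 0, 0, 0, 0.0768, 0, -0.0096, 0, 0, 0, 0, 0.0768, 0, -0.0096, 0, 0, 0, 0, 0, -0.068, 0, 0, 0, 0, 0, 0, -0.068, 0, 0, 0, 0, 0, 0, -0.0664, 0, 0, 0, 0, 0, 0, 0, 0, 0, 0, 0, 0, 0, 0, 0, 0, 0, 0, 0], "quiet": true}}

```text
ok
```

```bash
python3 - <<'E'
from h import *
st(); p=rw((-74.1,255.3,104))[0]; go(p)
im=shot('side'); cv2.imwrite('pics/s3c.png',cv2.resize(im[150:230,260:340],None,fx=7,fy=7))
E
```

```text
t 5.25 p [557.5 141.6 176.8] rail [-75.1 255.2 176.8] F [-0.4  0.  -0. ] gap 0.157 gf 58.5 q [-0.3  0.5 -0.1  1.8  0.1  0.7  1.1]
shift [ 9.9  0.1 72.1]
```

View pics/s3c.png

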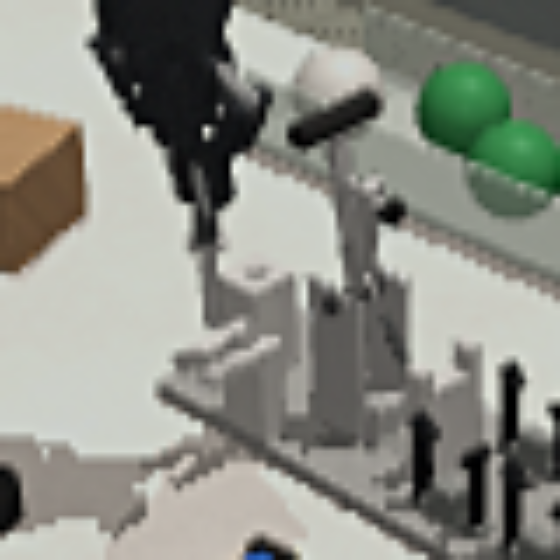

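The pin hangs over the fork, its shank end at (213,325) in the crop, directly above the gap between the prongs. I'll lower it while watching the force.

Converted, 7 mm / 250 = 0.028, 1 mm / 250 = 0.004.

Emit:
{"fn": "nudge_tcp", "kwargs": {"offsets": [0.004, 0, 0.028, 0, 0, 0, 0, 0.004, 0, 0.028, 0, 0, 0, 0, 0.004, 0, 0.028, 0, 0, 0, 0, 0.004, 0, 0.028, 0, 0, 0, 0, 0.004, 0, 0.028, 0, 0, 0, 0, 0, 0, 0, 0, 0, 0, 0]}}

```text
clock: 5.9
position: [556.9, 141.0, 140.2]
ee_rot: [[-0.988, 0.052, 0.146], [0.051, 0.999, -0.009], [-0.147, -0.001, -0.989]]
ft_force: [-0.5, 0.1, -0.5]
finger_gap: 0.161
gripper_force: 58.5
```

```bash
python3 -c "
from h import *
st()"
```

```text
t 5.9 p [556.9 141.  140.2] rail [-75.6 254.6 140.2] F [-0.5  0.1 -0.5] gap 0.161 gf 58.5 q [-0.3  0.6 -0.1  1.9  0.2  0.6  1.1]
```

Converted, 7 mm / 250 = 0.028, 4 mm / 250 = 0.016.

Emit:
{"fn": "nudge_tcp", "kwargs": {"offsets": [0.004, 0, 0.028, 0, 0, 0, 0, 0.004, 0, 0.028, 0, 0, 0, 0, 0.004, 0, 0.028, 0, 0, 0, 0, 0.004, 0, 0.028, 0, 0, 0, 0, 0.0024, 0, 0.016, 0, 0, 0, 0, 0.0012, 0, 0.008, 0, 0, 0, 0, 0, 0, 0, 0, 0, 0, 0]}}

```text
clock: 6.6
position: [557.9, 141.2, 107.0]
ee_rot: [[-0.988, 0.052, 0.149], [0.051, 0.999, -0.008], [-0.149, -0.0, -0.989]]
ft_force: [0.6, 0.4, -1.4]
finger_gap: 0.157
gripper_force: 58.5
```

```bash
python3 -c "
from h import *
st()"
```

```text
t 6.6 p [557.9 141.2 107. ] rail [-74.6 254.8 107. ] F [ 0.6  0.4 -1.4] gap 0.157 gf 58.5 q [-0.3  0.6 -0.1  1.9  0.2  0.5  1.1]
```

Converted, 1.5 mm / 250 = 0.006, 0.2 mm / 250 = 0.0008.

Emit:
{"fn": "nudge_tcp", "kwargs": {"offsets": [0.0008, 0, 0.006, 0, 0, 0, 0, 0.0008, 0, 0.006, 0, 0, 0, 0, 0, 0, 0, 0, 0, 0, 0], "only": "pos|ft"}}

```text
position: [558.1, 141.2, 104.3]
ft_force: [-0.2, -0.2, -0.8]
```

Emit:
{"fn": "nudge_tcp", "kwargs": {"offsets": [0, 0, 0, 0, 0, 0, 0.15, 0, 0, 0, 0, 0, 0, 0.2, 0, 0, 0, 0, 0, 0, 0.3, 0, 0, 0, 0, 0, 0, 0.35, 0, 0, 0, 0, 0, 0, 0.35]}}

```text
clock: 7.4
position: [558.2, 141.3, 104.4]
ee_rot: [[-0.987, 0.052, 0.149], [0.051, 0.999, -0.008], [-0.15, 0.0, -0.989]]
ft_force: [-0.7, -0.4, -0.8]
finger_gap: 0.351
gripper_force: 0.0
```

```bash
python3 -c "
from h import *
st(); im=shot('side'); cv2.imwrite('pics/s4c.png',cv2.resize(im[150:230,260:340],None,fx=7,fy=7))"
```

```text
t 7.4 p [558.2 141.3 104.4] rail [-74.3 254.9 104.4] F [-0.7 -0.4 -0.8] gap 0.351 gf 0.0 q [-0.3  0.6 -0.1  1.9  0.2  0.5  1.1]
```

View pics/s4c.png

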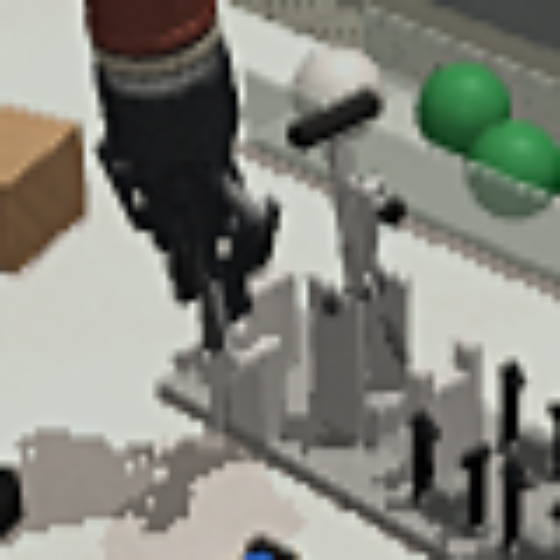

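The pin now stands in the fork with the gripper open and no load on the wrist. I'll retreat straight up and measure the pumps again.

Units first: shifts go in shares of 250 mm and turns go in shares of 2 pi rad. So -30 mm / 250 = -0.12, -20 mm / 250 = -0.08, 0.15 rad / 6.2832 = 0.0239.

Emit:
{"fn": "nudge_tcp", "kwargs": {"offsets": [-0.006, 0, -0.04, 0, 0, 0, 0.35, -0.012, 0, -0.08, 0, 0, 0, 0.35, -0.018, 0, -0.12, 0, 0, 0, 0.35, -0.018, 0, -0.12, 0, 0, 0, 0.35, -0.018, 0, -0.12, 0, 0, 0, 1, 0, 0, 0, 0, 0.0239, 0, 1, 0, 0, 0, 0, 0, 0, 1], "only": "pos|ft"}}

```text
position: [561.5, 140.2, 227.4]
ft_force: [-0.1, -0.3, 0.2]
```

```bash
cat >> h.py <<'E'
def pumps():
    t=shot("top"); s=shot("side"); bs=blues(s); out=[]
    for c,e,a in blues(t):
        w=onz("top",c,17)[0]; ax=onz("top",c+e/2,17)[0]-onz("top",c-e/2,17)[0]
        if not (300<w[0]<900 and abs(w[1])<600): continue
        ps=proj("side",w+[0,0,5])[0]; k=min(bs,key=lambda b:np.linalg.norm(b[0]-ps))
        ang=np.degrees(np.arctan2(ax[1],ax[0])); ang=(ang+90)%180-90
        tr=tri(c,k[0]); out.append((w,tr,ang)); print("pump top17",w[:2],"tri",tr,"ang",round(ang,1),"area",a,"L",round(np.linalg.norm(ax),1), "rail",wr(w)[0][:2])
    return out
E
python3 - <<'E'
from h import *
st(); pumps()
# pin check: dark grip in side view near notch
s=shot("side"); g=s.min(2)
r=proj("side",rw([(-77,255,145),(-77,255,80)])); print(r)
x0,y0=int(r[:,0].min())-5,int(r[0,1])-3; gg=cv2.cvtColor(s,cv2.COLOR_BGR2GRAY)[y0:y0+24,x0:x0+12].astype(float); w=np.clip(60-gg,0,None); yy,xx=np.mgrid[y0:y0+24,x0:x0+12]
c=[(xx*w).sum()/w.sum(),(yy*w).sum()/w.sum()]; print(c,(w>0).sum(), wr(onz("side",[c],112)), (w>0).sum(1), [(xx[i]*w[i]).sum()/max(w[i].sum(),1) for i in range(24)])
E
```

```text
t 8.15 p [561.5 140.2 227.4] rail [-71.  254.  227.4] F [-0.1 -0.3  0.2] gap 0.844 gf 0.0 q [-0.2  0.5 -0.1  1.6  0.1  1.   1.2]
pump top17 [427.1  24.4] tri [428.7  22.9  21.1] ang 0.2 area 208.28125 L 107.2 rail [-199.2  131.4]
pump top17 [ 425.5 -256.1] tri [ 427.6 -256.8   24.3] ang 12.8 area 211.59375 L 109.1 rail [-186.3 -148.7]
pump top17 [ 433.6 -127.1] tri [ 435.7 -128.7   21.3] ang -4.2 area 212.40625 L 109.2 rail [-184.9  -19.6]
pump top17 [467.9 381.4] tri [469.6 378.3  23.3] ang 16.2 area 206.1875 L 109.4 rail [-176.9  490. ]
[[289.3 185.8]
 [290.2 199.4]]
[np.float64(289.8349261511729), np.float64(193.12423979148568)] 41 [[-78.4 252.9 112. ]] [0 0 0 0 3 3 2 3 3 3 3 3 3 3 3 3 3 3 0 0 0 0 0 0] [np.float64(0.0), np.float64(0.0), np.float64(0.0), np.float64(0.0), np.float64(289.4102564102564), np.float64(288.90909090909093), np.float64(289.48387096774195), np.float64(289.8), np.float64(290.0444444444444), np.float64(289.95061728395063), np.float64(289.9375), np.float64(289.875), np.float64(289.873417721519), np.float64(289.9186046511628), np.float64(290.0), np.float64(290.02247191011236), np.float64(290.0217391304348), np.float64(290.0325203252033), np.float64(0.0), np.float64(0.0), np.float64(0.0), np.float64(0.0), np.float64(0.0), np.float64(0.0)]
```

Converted, -0.112 rad / 6.2832 = -0.0178.

Emit:
{"fn": "nudge_tcp", "kwargs": {"offsets": [0, 0, 0, 0, 0, -0.0178, 1, 0, 0, 0, 0, 0, -0.0178, 1, 0, 0, 0, 0, 0, -0.0178, 1, 0, 0, 0, 0, 0, 0, 1], "quiet": true}}

```text
ok
```

```bash
python3 - <<'E'
from h import *
st(); go((468.7,380,100),196.3); go((468.7,380,2.5),196.3)
E
```

```text
t 8.7 p [556.6 141.4 225.1] rail [-75.9 254.9 225.1] F [-1.1 -0.2  0.1] gap 0.998 gf 0.0 q [-0.1  0.5 -0.2  1.6  0.1  1.   1.4]
shift [ 17.1 253.7 125.1] turn [-0. -0.  0.] shift if turned first [ 17.4 253.7 125.1] 
shift [ 17.  253.7 222.6] turn [-0. -0.  0.] shift if turned first [ 17.4 253.7 222.6]
```

Converted, 28.2 mm / 250 = 0.1128, 1.9 mm / 250 = 0.0076.

Emit:
{"fn": "nudge_tcp", "kwargs": {"offsets": [0.0076, 0.1128, 0.02, 0, 0, 0, 1, 0.0076, 0.1128, 0.02, 0, 0, 0, 1, 0.0076, 0.1128, 0.04, 0, 0, 0, 1, 0.0076, 0.1128, 0.06, 0, 0, 0, 1, 0.0076, 0.1128, 0.06, 0, 0, 0, 1, 0.0076, 0.1128, 0.08, 0, 0, 0, 1, 0.0076, 0.1128, 0.08, 0, 0, 0, 1, 0.0076, 0.1128, 0.08, 0, 0, 0, 1, 0.0076, 0.1124, 0.08, 0, 0, 0, 1, 0, 0, 0, 0, 0, 0, 1], "quiet": true}}

```text
ok
```

```bash
python3 - <<'E'
from h import *
st(); go((468.7,380,2.5),196.3)
E
```

```text
t 9.7 p [464.4 384.4  92.7] rail [-180.5  492.8   92.7] F [-0.6  0.3  0.6] gap 0.997 gf 0.0 q [-0.6  0.7 -0.2  1.7  0.2  0.8  1. ]
shift [-3.4 -5.6 90.2] turn [ 0. -0.  0.] shift if turned first [-2.9 -5.4 90.2]
```

Converted, 12 mm / 250 = 0.048, 10 mm / 250 = 0.04.

Emit:
{"fn": "nudge_tcp", "kwargs": {"offsets": [-0.002, -0.0032, 0.048, 0, 0, 0, 1, -0.002, -0.0032, 0.048, 0, 0, 0, 1, -0.002, -0.0032, 0.048, 0, 0, 0, 1, -0.002, -0.0032, 0.048, 0, 0, 0, 1, -0.002, -0.0032, 0.048, 0, 0, 0, 1, -0.002, -0.0032, 0.048, 0, 0, 0, 1, 0, 0, 0.04, 0, 0, 0, 1, 0, 0, 0.02, 0, 0, 0, 1, 0, 0, 0, 0, 0, 0, 1], "force": 80, "quiet": true}}

```text
ok
```

```bash
python3 -c "
from h import *
st(); go((468.7,380,2.5),196.3)"
```

```text
t 10.6 p [474.1 376.    7.7] rail [-170.4  484.9    7.7] F [-0.  -0.1  0. ] gap 0.997 gf 0.0 q [-0.6  0.8 -0.1  1.7  0.2  0.6  1. ]
shift [4.1 5.4 5.2] turn [-0. -0. -0.] shift if turned first [4.1 5.4 5.2]
```

Emit:
{"fn": "nudge_tcp", "kwargs": {"offsets": [0, 0, 0, 0, 0, 0, 1, 0, 0, 0, 0, 0, 0, 1], "quiet": true}}

```text
ok
```

```bash
python3 -c "
from h import *
st(); go((468.7,380,2.5),196.3)"
```

```text
t 10.8 p [475.  376.6   9.2] rail [-169.6  485.7    9.2] F [-1.   0.7  0.3] gap 1.003 gf 0.0 q [-0.6  0.8 -0.1  1.7  0.2  0.6  1. ]
shift [5.1 5.  6.7] turn [ 0.  0. -0.] shift if turned first [5.1 5.  6.7]
```

Converted, 3 mm / 250 = 0.012, 2.5 mm / 250 = 0.01.

Emit:
{"fn": "nudge_tcp", "kwargs": {"offsets": [0.01, 0.01, 0.012, 0, 0, 0, 1, 0.01, 0.01, 0.012, 0, 0, 0, 1, 0, 0, 0, 0, 0, 0, 1, 0, 0, 0, 0, 0, 0, 1], "only": "pos|ft"}}

```text
position: [468.1, 379.8, 2.5]
ft_force: [0.5, -0.6, -0.8]
```

Emit:
{"fn": "nudge_tcp", "kwargs": {"offsets": [0, 0, 0, 0, 0, 0, 0, 0, 0, 0, 0, 0, 0, 0, 0, 0, 0, 0, 0, 0, 0, 0, 0, 0, 0, 0, 0, 0, 0, 0, 0, 0, 0, 0, 0, 0, 0, 0, 0, 0, 0, 0], "force": 80}}

```text
clock: 11.8
position: [468.7, 379.8, 3.1]
ee_rot: [[-0.96, -0.28, 0.001], [-0.28, 0.96, 0.0], [-0.001, 0.0, -1.0]]
ft_force: [-0.0, -0.2, 3.3]
finger_gap: 0.347
gripper_force: 79.3
```

```bash
python3 -c "
from h import *
st(); pumps()"
```

```text
t 11.8 p [468.7 379.8   3.1] rail [-175.9  488.5    3.1] F [-0.  -0.2  3.3] gap 0.347 gf 79.3 q [-0.6  0.8 -0.1  1.8  0.2  0.6  1. ]
pump top17 [427.2  24.3] tri [428.7  22.9  21.1] ang -0.4 area 210.5625 L 108.9 rail [-199.2  131.3]
pump top17 [ 425.9 -256.2] tri [ 427.8 -256.8   24.1] ang 12.5 area 211.6875 L 108.8 rail [-186.  -148.8]
pump top17 [ 433.9 -127.4] tri [ 435.7 -128.8   21.1] ang -4.1 area 213.375 L 108.7 rail [-184.7  -19.8]
```

Converted, -40 mm / 250 = -0.16, -35 mm / 250 = -0.14, 0.112 rad / 6.2832 = 0.0178.

Emit:
{"fn": "nudge_tcp", "kwargs": {"offsets": [0, 0, -0.08, 0, 0, 0, 0, 0, 0, -0.12, 0, 0, 0, 0, 0, 0, -0.16, 0, 0, 0.0178, 0, 0, 0, -0.14, 0, 0, 0.0178, 0, 0, 0, 0, 0, 0, 0.0178, 0, 0, 0, 0, 0, 0, 0, 0, 0, 0, 0, 0, 0, 0, 0], "only": "force|gap"}}

```text
ft_force: [-0.4, 0.2, -1.2]
finger_gap: 0.347
gripper_force: 79.3
```

```bash
python3 - <<'E'
from h import *
st(); go((440,-12,130),177.05)
E
```

```text
t 12.6 p [467.5 378.9 126.4] rail [-177.1  487.5  126.4] F [-0.4  0.2 -1.2] gap 0.347 gf 79.3 q [-0.7  0.7 -0.1  1.7  0.1  0.8  0.7]
shift [   8.3 -391.7   -2.7] turn [-0. -0.  0.] shift if turned first [   7.4 -391.8   -3.6]
```

Converted, -28 mm / 250 = -0.112, -25 mm / 250 = -0.1.

Emit:
{"fn": "nudge_tcp", "kwargs": {"offsets": [0.002, -0.08, -0.004, 0, 0, 0, 0, 0.002, -0.112, -0.004, 0, 0, 0, 0, 0.002, -0.112, -0.004, 0, 0, 0, 0, 0.002, -0.112, 0, 0, 0, 0, 0, 0.002, -0.112, 0, 0, 0, 0, 0, 0.002, -0.112, 0, 0, 0, 0, 0, 0.002, -0.112, 0, 0, 0, 0, 0, 0.002, -0.112, 0, 0, 0, 0, 0, 0.002, -0.112, 0, 0, 0, 0, 0, 0.002, -0.112, 0, 0, 0, 0, 0, 0.002, -0.112, 0, 0, 0, 0, 0, 0.002, -0.112, 0, 0, 0, 0, 0, 0.002, -0.112, 0, 0, 0, 0, 0, 0.004, -0.1, 0, 0, 0, 0, 0, 0, -0.04, 0, 0, 0, 0, 0, 0, 0, 0, 0, 0, 0, 0, 0, 0, 0, 0, 0, 0, 0], "quiet": true}}

```text
ok
```

```bash
python3 - <<'E'
from h import *
st(); go(rw((0,105,130))[0],177.05)
E
```

```text
t 14.3 p [440.7  -9.2 130.3] rail [-183.9   98.5  130.3] F [ 1.2 -0.1 -0.9] gap 0.349 gf 79.3 q [ 0.1  0.5 -0.1  2.1  0.1  0.6  1.4]
shift [-183.9    6.2    0.1] turn [ 0. -0.  0.] shift if turned first [-183.9    6.5    0.3]
```

Converted, -28 mm / 250 = -0.112, -24 mm / 250 = -0.096.

Emit:
{"fn": "nudge_tcp", "kwargs": {"offsets": [-0.08, 0.004, 0, 0, 0, 0, 0, -0.112, 0.004, 0, 0, 0, 0, 0, -0.112, 0.004, 0, 0, 0, 0, 0, -0.112, 0.004, 0, 0, 0, 0, 0, -0.112, 0.004, 0, 0, 0, 0, 0, -0.112, 0.004, 0, 0, 0, 0, 0, -0.096, 0.002, 0, 0, 0, 0, 0, 0, 0, 0, 0, 0, 0, 0, 0, 0, 0, 0, 0, 0, 0], "quiet": true}}

```text
ok
```

```bash
python3 - <<'E'
from h import *
st(); go(rw((0,105,60))[0],177.05)
E
```

```text
t 15.2 p [624.3 -11.3 129.8] rail [ -0.4 106.  129.8] F [-0.5  0.4 -1. ] gap 0.349 gf 79.3 q [ 0.1  0.7 -0.1  1.6  0.1  0.8  1.4]
shift [-0.6 -1.  69.8] turn [ 0. -0.  0.] shift if turned first [-0.4 -1.  69.8]
```

Converted, 15 mm / 250 = 0.06, 12 mm / 250 = 0.048.

Emit:
{"fn": "nudge_tcp", "kwargs": {"offsets": [0, -0.002, 0.06, 0, 0, 0, 0, 0, -0.002, 0.06, 0, 0, 0, 0, 0, 0, 0.06, 0, 0, 0, 0, 0, 0, 0.048, 0, 0, 0, 0, 0, 0, 0.032, 0, 0, 0, 0, 0, 0, 0.016, 0, 0, 0, 0, 0, 0, 0, 0, 0, 0, 0, 0, 0, 0, 0, 0, 0, 0], "only": "pos|ft"}}

```text
position: [625.2, -14.4, 62.2]
ft_force: [0.4, -0.3, -0.8]
```

Emit:
{"fn": "nudge_tcp", "kwargs": {"offsets": [0, 0, 0.008, 0, 0, 0, 0, 0, 0, 0.008, 0, 0, 0, 0, 0, 0, 0.008, 0, 0, 0, 0, 0, 0, 0.008, 0, 0, 0, 0, 0, 0, 0, 0, 0, 0, 0], "only": "pos|ft"}}

```text
position: [625.8, -13.7, 55.1]
ft_force: [-1.3, 1.8, 6.4]
```

Emit:
{"fn": "nudge_tcp", "kwargs": {"offsets": [0, 0, 0.008, 0, 0, 0, 0, 0, 0, 0.008, 0, 0, 0, 0, 0, 0, 0, 0, 0, 0, 0], "only": "pos|ft"}}

```text
position: [626.2, -13.7, 51.6]
ft_force: [-1.8, 2.0, 7.8]
```

Emit:
{"fn": "nudge_tcp", "kwargs": {"offsets": [0, 0, 0.008, 0, 0, 0, 0, 0, 0, 0.008, 0, 0, 0, 0, 0, 0, 0, 0, 0, 0, 0], "only": "pos|ft"}}

```text
position: [626.5, -13.7, 47.3]
ft_force: [-0.3, 1.2, 5.8]
```

Emit:
{"fn": "nudge_tcp", "kwargs": {"offsets": [0, 0, 0.008, 0, 0, 0, 0, 0, 0, 0.008, 0, 0, 0, 0, 0, 0, 0, 0, 0, 0, 0], "only": "pos|ft"}}

```text
position: [626.4, -13.8, 42.4]
ft_force: [2.4, 2.7, 2.9]
```

Converted, 2 mm / 250 = 0.008.

Emit:
{"fn": "nudge_tcp", "kwargs": {"offsets": [0, 0, 0.008, 0, 0, 0, 0, 0, 0, 0.008, 0, 0, 0, 0, 0, 0, 0, 0, 0, 0, 0], "only": "pos|ft"}}

```text
position: [624.9, -13.7, 36.8]
ft_force: [3.3, 2.5, -2.9]
```

Emit:
{"fn": "nudge_tcp", "kwargs": {"offsets": [0, 0, 0.006, 0, 0, 0, 0, 0, 0, 0.006, 0, 0, 0, 0, 0, 0, 0, 0, 0, 0, 0], "only": "pos|ft"}}

```text
position: [625.0, -13.8, 35.9]
ft_force: [0.7, 2.0, 8.0]
```

Emit:
{"fn": "nudge_tcp", "kwargs": {"offsets": [0, 0, 0.006, 0, 0, 0, 0, 0, 0, 0.006, 0, 0, 0, 0, 0, 0, 0, 0, 0, 0, 0], "only": "pos|ft"}}

```text
position: [625.0, -13.8, 35.8]
ft_force: [-5.0, 3.0, 21.9]
```

Converted, -40 mm / 250 = -0.16, -30 mm / 250 = -0.12.

Emit:
{"fn": "nudge_tcp", "kwargs": {"offsets": [0, 0, -0.008, 0, 0, 0, 0, 0, 0, 0, 0, 0, 0, 0.4, 0, 0, 0, 0, 0, 0, 0.5, 0, 0, 0, 0, 0, 0, 0.55, 0, 0, 0, 0, 0, 0, 0.55, 0, 0, -0.08, 0, 0, 0, 0.55, 0, 0, -0.12, 0, 0, 0, 0.55, 0, 0, -0.16, 0, 0, 0, 0.55, 0, 0, -0.12, 0, 0, 0, 0.8, 0, 0, 0, 0, 0, 0, 1, 0, 0, 0, 0, 0, 0, 1], "only": "pos|ft|gap"}}

```text
position: [623.5, -14.2, 153.2]
ft_force: [-0.7, -0.1, -0.5]
finger_gap: 0.997
```

```bash
python3 - <<'E'
from h import *
st(); pumps(); go((428,23.5,100),180.2)
E
```

```text
t 19.4 p [623.5 -14.2 153.2] rail [ -1.1 103.  153.2] F [-0.7 -0.1 -0.5] gap 0.997 gf 0.0 q [ 0.1  0.7 -0.1  1.6  0.1  0.9  1.4]
pump top17 [426.7  21.6] tri [427.8  20.6  22.8] ang -0.4 area 219.78125 L 108.0 rail [-199.5  128.6]
pump top17 [ 425.9 -256. ] tri [ 427.8 -256.7   24. ] ang 12.5 area 211.71875 L 109.3 rail [-186.  -148.7]
pump top17 [ 434.2 -129. ] tri [ 435.6 -130.    21.9] ang -0.7 area 140.34375 L 107.1 rail [-184.3  -21.4]
shift [196.2  27.8  52.7] turn [-0.  -0.  -0.1] shift if turned first [194.6  38.5  51.6]
```

Converted, 28 mm / 250 = 0.112, 24 mm / 250 = 0.096, -0.05 rad / 6.2832 = -0.008.

Emit:
{"fn": "nudge_tcp", "kwargs": {"offsets": [0.08, 0.016, 0.02, 0, 0, -0.008, 1, 0.112, 0.022, 0.02, 0, 0, 0, 1, 0.112, 0.022, 0.02, 0, 0, 0, 1, 0.112, 0.022, 0.028, 0, 0, 0, 1, 0.112, 0.022, 0.04, 0, 0, 0, 1, 0.112, 0.022, 0.04, 0, 0, 0, 1, 0.096, 0.016, 0.04, 0, 0, 0, 1, 0.04, 0.008, 0, 0, 0, 0, 1, 0, 0, 0, 0, 0, 0, 1, 0, 0, 0, 0, 0, 0, 1, 0, 0, 0, 0, 0, 0, 1], "quiet": true}}

```text
ok
```

```bash
python3 - <<'E'
from h import *
st(); go((428,23.5,2.5),180.)
E
```

```text
t 20.6 p [433.   24.2 101.9] rail [-193.3  131.5  101.9] F [0.6 0.6 0.3] gap 0.998 gf 0.0 q [-0.   0.5 -0.1  2.2  0.1  0.5  1.3]
shift [ 5.3 -0.7 99.4] turn [ 0.  0. -0.] shift if turned first [ 5.  -0.7 99.4]
```

Converted, 20 mm / 250 = 0.08, 15 mm / 250 = 0.06.

Emit:
{"fn": "nudge_tcp", "kwargs": {"offsets": [0.004, 0, 0.06, 0, 0, 0, 1, 0.004, 0, 0.08, 0, 0, 0, 1, 0.004, 0, 0.08, 0, 0, 0, 1, 0.004, 0, 0.08, 0, 0, 0, 1, 0.004, 0, 0.048, 0, 0, 0, 1, 0, 0, 0.032, 0, 0, 0, 1, 0, 0, 0.012, 0, 0, 0, 1, 0, 0, 0, 0, 0, 0, 1, 0, 0, 0, 0, 0, 0, 1], "only": "pos"}}

```text
position: [426.7, 24.3, 4.1]
```

Emit:
{"fn": "nudge_tcp", "kwargs": {"offsets": [0, 0, 0.004, 0, 0, 0, 0, 0, 0, 0, 0, 0, 0, 0, 0, 0, 0, 0, 0, 0, 0, 0, 0, 0, 0, 0, 0, 0, 0, 0, 0, 0, 0, 0, 0, 0, 0, 0, 0, 0, 0, 0]}}

```text
clock: 22.1
position: [426.1, 24.2, 3.2]
ee_rot: [[-1.0, 0.001, 0.001], [0.001, 1.0, -0.0], [-0.001, -0.0, -1.0]]
ft_force: [-1.3, 0.1, 5.8]
finger_gap: 0.351
gripper_force: 78.5
```

Emit:
{"fn": "nudge_tcp", "kwargs": {"offsets": [0, 0, -0.08, 0, 0, 0, 0, 0, 0, -0.12, 0, 0, 0.008, 0, 0, 0, -0.16, 0, 0, 0, 0, 0, 0, -0.148, 0, 0, 0, 0, 0, 0, 0, 0, 0, 0, 0, 0, 0, 0, 0, 0, 0, 0], "only": "pos|ft|gap"}}

```text
position: [426.1, 24.2, 130.1]
ft_force: [0.1, -0.5, -1.6]
finger_gap: 0.349
```

```bash
python3 -c "
from h import *
st(); go(rw((0,35,130))[0],177.05)"
```

```text
t 22.7 p [426.1  24.2 130.1] rail [-200.3  131.2  130.1] F [ 0.1 -0.5 -1.6] gap 0.349 gf 79.3 q [-0.   0.4 -0.1  2.2  0.1  0.6  1.3]
shift [-200.3  -96.1    0.4] turn [ 0.  0. -0.] shift if turned first [-200.3  -96.2    0.1]
```

Converted, -27 mm / 250 = -0.108, -20 mm / 250 = -0.08.

Emit:
{"fn": "nudge_tcp", "kwargs": {"offsets": [-0.08, -0.04, 0, 0, 0, 0, 0, -0.108, -0.052, 0, 0, 0, 0, 0, -0.108, -0.052, 0, 0, 0, 0, 0, -0.108, -0.052, 0, 0, 0, 0, 0, -0.108, -0.052, 0, 0, 0, 0, 0, -0.108, -0.052, 0, 0, 0, 0, 0, -0.108, -0.052, 0, 0, 0, 0, 0, -0.064, -0.028, 0, 0, 0, 0, 0, 0, 0, 0, 0, 0, 0, 0, 0, 0, 0, 0, 0, 0, 0], "quiet": true}}

```text
ok
```

```bash
python3 - <<'E'
from h import *
st(); go(rw((-1,35,62))[0],177.05)
E
```

```text
t 23.7 p [617.  -80.3 127.2] rail [ -4.2  36.6 127.2] F [-0.1  0.4 -1.4] gap 0.345 gf 79.3 q [ 0.2  0.7 -0.1  1.6  0.1  0.8  1.5]
shift [-3.5 -1.7 65.2] turn [ 0. -0. -0.] shift if turned first [-3.2 -1.6 65.2]
```

Converted, 15 mm / 250 = 0.06, 12 mm / 250 = 0.048.

Emit:
{"fn": "nudge_tcp", "kwargs": {"offsets": [-0.006, -0.0032, 0.06, 0, 0, 0, 0, -0.006, -0.0032, 0.06, 0, 0, 0, 0, 0, 0, 0.06, 0, 0, 0, 0, 0, 0, 0.048, 0, 0, 0, 0, 0, 0, 0.024, 0, 0, 0, 0, 0, 0, 0.008, 0, 0, 0, 0, 0, 0, 0, 0, 0, 0, 0, 0, 0, 0, 0, 0, 0, 0], "only": "pos|ft"}}

```text
position: [622.3, -82.6, 65.3]
ft_force: [0.5, -0.3, -1.1]
```

Emit:
{"fn": "nudge_tcp", "kwargs": {"offsets": [0, 0, 0.008, 0, 0, 0, 0, 0, 0, 0.008, 0, 0, 0, 0, 0, 0, 0.008, 0, 0, 0, 0, 0, 0, 0.008, 0, 0, 0, 0, 0, 0, 0, 0, 0, 0, 0], "only": "pos|ft"}}

```text
position: [622.1, -83.0, 57.3]
ft_force: [-0.7, -0.9, 1.9]
```

Emit:
{"fn": "nudge_tcp", "kwargs": {"offsets": [0, 0, 0.008, 0, 0, 0, 0, 0, 0, 0.008, 0, 0, 0, 0, 0, 0, 0.008, 0, 0, 0, 0, 0, 0, 0, 0, 0, 0, 0], "only": "pos|ft"}}

```text
position: [622.8, -83.0, 52.2]
ft_force: [-1.3, 0.5, 7.1]
```

Emit:
{"fn": "nudge_tcp", "kwargs": {"offsets": [0, 0, 0.008, 0, 0, 0, 0, 0, 0, 0.008, 0, 0, 0, 0, 0, 0, 0.008, 0, 0, 0, 0, 0, 0, 0, 0, 0, 0, 0], "only": "pos|ft"}}

```text
position: [623.2, -83.0, 45.8]
ft_force: [-0.0, -0.3, 5.3]
```

Emit:
{"fn": "nudge_tcp", "kwargs": {"offsets": [0, 0, 0.008, 0, 0, 0, 0, 0, 0, 0.008, 0, 0, 0, 0, 0, 0, 0.008, 0, 0, 0, 0, 0, 0, 0, 0, 0, 0, 0], "only": "pos|ft"}}

```text
position: [622.0, -82.8, 37.7]
ft_force: [2.7, -1.6, -3.4]
```

Converted, 2 mm / 250 = 0.008, 1.5 mm / 250 = 0.006.

Emit:
{"fn": "nudge_tcp", "kwargs": {"offsets": [0, 0, 0.008, 0, 0, 0, 0, 0, 0, 0.006, 0, 0, 0, 0, 0, 0, 0, 0, 0, 0, 0], "only": "pos|ft"}}

```text
position: [621.5, -82.9, 36.2]
ft_force: [-0.7, -1.3, 6.5]
```

Emit:
{"fn": "nudge_tcp", "kwargs": {"offsets": [0, 0, 0.006, 0, 0, 0, 0, 0, 0, 0.004, 0, 0, 0, 0, 0, 0, 0, 0, 0, 0, 0], "only": "pos|ft"}}

```text
position: [621.6, -82.9, 36.1]
ft_force: [-4.4, -1.2, 19.1]
```

Emit:
{"fn": "nudge_tcp", "kwargs": {"offsets": [0, 0, -0.008, 0, 0, 0, 0, 0, 0, 0, 0, 0, 0, 0.4, 0, 0, 0, 0, 0, 0, 0.5, 0, 0, 0, 0, 0, 0, 0.55, 0, 0, 0, 0, 0, 0, 0.55, 0, 0, -0.08, 0, 0, 0, 0.55, 0, 0, -0.12, 0, 0, 0, 0.55, 0, 0, -0.16, 0, 0, 0, 0.55, 0, 0, -0.12, 0, 0, 0, 0.8, 0, 0, 0, 0, 0, 0, 1, 0, 0, 0, 0, 0, 0, 1], "only": "pos|ft|gap"}}

```text
position: [621.7, -82.4, 154.9]
ft_force: [0.5, -0.4, -0.2]
finger_gap: 0.995
```

```bash
python3 - <<'E'
from h import *
st(); pumps(); go((435,-128,100),176)
E
```

```text
t 27.9 p [621.7 -82.4 154.9] rail [  0.6  34.8 154.9] F [ 0.5 -0.4 -0.2] gap 0.995 gf 0.0 q [ 0.2  0.7 -0.1  1.6  0.1  0.9  1.5]
pump top17 [ 425.7 -256.1] tri [ 427.7 -256.8   24.1] ang 12.5 area 212.84375 L 109.5 rail [-186.2 -148.7]
pump top17 [629.5 -13.1] tri [637.9 -23.6  34.5] ang -1.8 area 209.15625 L 109.7 rail [  4.8 104.4]
shift [182.8 -55.1  53.6] turn [ 0. -0.  0.] shift if turned first [181.9 -58.4  53. ]
```

Converted, 27 mm / 250 = 0.108, 20 mm / 250 = 0.08, 0.018 rad / 6.2832 = 0.0029.

Emit:
{"fn": "nudge_tcp", "kwargs": {"offsets": [0.08, -0.024, 0.012, 0, 0, 0.0029, 1, 0.108, -0.036, 0.028, 0, 0, 0, 1, 0.108, -0.036, 0.028, 0, 0, 0, 1, 0.108, -0.036, 0.028, 0, 0, 0, 1, 0.108, -0.036, 0.028, 0, 0, 0, 1, 0.108, -0.036, 0.028, 0, 0, 0, 1, 0.08, -0.02, 0.028, 0, 0, 0, 1, 0.028, 0, 0.02, 0, 0, 0, 1, 0, 0, 0, 0, 0, 0, 1, 0, 0, 0, 0, 0, 0, 1, 0, 0, 0, 0, 0, 0, 1], "quiet": true}}

```text
ok
```

```bash
python3 - <<'E'
from h import *
for c,e,a in blues(shot("side")): print(a,onz("side",c,22)[0])
st(); go((434.5,-127.8,2.5),176)
E
```

```text
188.59375 [ 431.2 -257.1   22. ]
181.46875 [ 437.  -131.4   22. ]
141.90625 [664.3 -54.1  22. ]
78.40625 [683.5  10.5  22. ]
547.03125 [100.4 863.5  22. ]
t 29.15 p [ 437.9 -125.8  104.8] rail [-180.7  -18.   104.8] F [ 0.5 -0.2 -0.7] gap 0.998 gf 0.0 q [ 0.3  0.5 -0.1  2.1  0.1  0.5  1.6]
shift [  3.5  -2.3 102.3] turn [0. 0. 0.] shift if turned first [  3.3  -2.3 102.3]
```

Converted, 20 mm / 250 = 0.08, 15 mm / 250 = 0.06.

Emit:
{"fn": "nudge_tcp", "kwargs": {"offsets": [0.004, -0.0028, 0.06, 0, 0, 0, 1, 0.004, -0.0032, 0.08, 0, 0, 0, 1, 0.004, -0.0032, 0.08, 0, 0, 0, 1, 0, 0, 0.08, 0, 0, 0, 1, 0, 0, 0.056, 0, 0, 0, 1, 0, 0, 0.032, 0, 0, 0, 1, 0, 0, 0.016, 0, 0, 0, 1, 0, 0, 0, 0, 0, 0, 1, 0, 0, 0, 0, 0, 0, 1], "only": "pos"}}

```text
position: [433.8, -128.3, 4.1]
```

Emit:
{"fn": "nudge_tcp", "kwargs": {"offsets": [0, 0, 0.002, 0, 0, 0, 0, 0, 0, 0, 0, 0, 0, 0, 0, 0, 0, 0, 0, 0, 0, 0, 0, 0, 0, 0, 0, 0, 0, 0, 0, 0, 0, 0, 0, 0, 0, 0, 0, 0, 0, 0]}}

```text
clock: 30.65
position: [433.4, -128.3, 3.7]
ee_rot: [[-0.998, 0.07, 0.001], [0.07, 0.998, -0.0], [-0.001, -0.0, -1.0]]
ft_force: [-0.3, 0.6, 4.8]
finger_gap: 0.345
gripper_force: 78.5
```

Emit:
{"fn": "nudge_tcp", "kwargs": {"offsets": [0, 0, -0.08, 0, 0, 0, 0, 0, 0, -0.12, 0, 0, -0.0029, 0, 0, 0, -0.16, 0, 0, 0, 0, 0, 0, -0.148, 0, 0, 0, 0, 0, 0, 0, 0, 0, 0, 0, 0, 0, 0, 0, 0, 0, 0], "only": "pos|ft|gap"}}

```text
position: [433.2, -128.3, 130.6]
ft_force: [0.5, 0.4, -1.9]
finger_gap: 0.349
```

```bash
python3 -c "
from h import *
st(); go(rw((0,-35,130))[0],177.05)"
```

```text
t 31.25 p [ 433.2 -128.3  130.6] rail [-185.2  -20.8  130.6] F [ 0.5  0.4 -1.9] gap 0.349 gf 79.2 q [ 0.3  0.5 -0.1  2.1  0.1  0.6  1.6]
shift [-185.2  -14.1    0.9] turn [-0.  0. -0.] shift if turned first [-185.2  -14.2    0.6]
```

Converted, -27 mm / 250 = -0.108, -22 mm / 250 = -0.088.

Emit:
{"fn": "nudge_tcp", "kwargs": {"offsets": [-0.08, -0.008, 0, 0, 0, 0, 0, -0.108, -0.008, 0, 0, 0, 0, 0, -0.108, -0.008, 0, 0, 0, 0, 0, -0.108, -0.008, 0, 0, 0, 0, 0, -0.108, -0.008, 0, 0, 0, 0, 0, -0.108, -0.008, 0, 0, 0, 0, 0, -0.088, -0.008, 0, 0, 0, 0, 0, -0.032, 0, 0, 0, 0, 0, 0, 0, 0, 0, 0, 0, 0, 0, 0, 0, 0, 0, 0, 0, 0, 0, 0, 0, 0, 0, 0, 0], "quiet": true}}

```text
ok
```

```bash
python3 - <<'E'
from h import *
st(); go(rw((-1,-35,62))[0],177.05)
E
```

```text
t 32.35 p [ 615.7 -151.7  129.7] rail [ -1.8 -34.7 129.7] F [ 0.3 -0.6 -0.7] gap 0.347 gf 79.2 q [ 0.3  0.7 -0.1  1.6  0.1  0.9  1.6]
shift [-0.9 -0.3 67.7] turn [-0. -0. -0.] shift if turned first [-0.8 -0.3 67.7]
```

Converted, 15 mm / 250 = 0.06, 12 mm / 250 = 0.048.

Emit:
{"fn": "nudge_tcp", "kwargs": {"offsets": [0, 0, 0.06, 0, 0, 0, 0, 0, 0, 0.06, 0, 0, 0, 0, 0, 0, 0.06, 0, 0, 0, 0, 0, 0, 0.048, 0, 0, 0, 0, 0, 0, 0.032, 0, 0, 0, 0, 0, 0, 0.012, 0, 0, 0, 0, 0, 0, 0, 0, 0, 0, 0, 0, 0, 0, 0, 0, 0, 0], "only": "pos|ft"}}

```text
position: [617.8, -151.8, 62.6]
ft_force: [-1.2, -0.4, -0.3]
```

Emit:
{"fn": "nudge_tcp", "kwargs": {"offsets": [0, 0, 0.008, 0, 0, 0, 0, 0, 0, 0.008, 0, 0, 0, 0, 0, 0, 0.008, 0, 0, 0, 0, 0, 0, 0.008, 0, 0, 0, 0, 0, 0, 0, 0, 0, 0, 0], "only": "pos|ft"}}

```text
position: [618.3, -152.7, 55.8]
ft_force: [-1.1, -0.5, 6.0]
```

Emit:
{"fn": "nudge_tcp", "kwargs": {"offsets": [0, 0, 0.008, 0, 0, 0, 0, 0, 0, 0.008, 0, 0, 0, 0, 0, 0, 0.008, 0, 0, 0, 0, 0, 0, 0, 0, 0, 0, 0], "only": "pos|ft"}}

```text
position: [618.8, -152.7, 50.1]
ft_force: [-1.2, -0.9, 7.3]
```

Emit:
{"fn": "nudge_tcp", "kwargs": {"offsets": [0, 0, 0.008, 0, 0, 0, 0, 0, 0, 0.008, 0, 0, 0, 0, 0, 0, 0.008, 0, 0, 0, 0, 0, 0, 0, 0, 0, 0, 0], "only": "pos|ft"}}

```text
position: [618.8, -152.5, 43.0]
ft_force: [1.5, -1.2, 2.1]
```

Emit:
{"fn": "nudge_tcp", "kwargs": {"offsets": [0, 0, 0.008, 0, 0, 0, 0, 0, 0, 0.008, 0, 0, 0, 0, 0, 0, 0.004, 0, 0, 0, 0, 0, 0, 0, 0, 0, 0, 0], "only": "pos|ft"}}

```text
position: [616.8, -152.5, 36.8]
ft_force: [0.8, -2.9, 1.5]
```

Converted, 1.5 mm / 250 = 0.006.

Emit:
{"fn": "nudge_tcp", "kwargs": {"offsets": [0, 0, 0.006, 0, 0, 0, 0, 0, 0, 0.006, 0, 0, 0, 0, 0, 0, 0, 0, 0, 0, 0], "only": "pos|ft"}}

```text
position: [616.8, -152.5, 36.6]
ft_force: [-3.8, -3.1, 15.7]
```

Emit:
{"fn": "nudge_tcp", "kwargs": {"offsets": [0, 0, 0.004, 0, 0, 0, 0, 0, 0, 0.002, 0, 0, 0, 0, 0, 0, 0, 0, 0, 0, 0], "only": "pos|ft"}}

```text
position: [616.9, -152.5, 36.6]
ft_force: [-5.7, -1.9, 22.2]
```

Emit:
{"fn": "nudge_tcp", "kwargs": {"offsets": [0, 0, -0.008, 0, 0, 0, 0, 0, 0, 0, 0, 0, 0, 0.4, 0, 0, 0, 0, 0, 0, 0.5, 0, 0, 0, 0, 0, 0, 0.55, 0, 0, 0, 0, 0, 0, 0.55, 0, 0, -0.08, 0, 0, 0, 0.55, 0, 0, -0.12, 0, 0, 0, 0.55, 0, 0, -0.16, 0, 0, 0, 0.55, 0, 0, -0.12, 0, 0, 0, 0.8, 0, 0, 0, 0, 0, 0, 1, 0, 0, 0, 0, 0, 0, 1], "only": "pos|ft|gap"}}

```text
position: [617.2, -151.3, 154.8]
ft_force: [-0.5, 0.6, -0.8]
finger_gap: 1.0
```

```bash
python3 - <<'E'
from h import *
st(); pumps(); go((426.5,-256.2,100),192.5)
E
```

```text
t 36.55 p [ 617.2 -151.3  154.8] rail [ -0.3 -34.3 154.8] F [-0.5  0.6 -0.8] gap 1.0 gf 0.0 q [ 0.3  0.7 -0.1  1.6  0.1  0.9  1.6]
pump top17 [ 599.1 -149.9] tri [ 602.6 -153.7   65.2] ang -0.7 area 78.0625 L 55.9 rail [-18.5 -33.8]
pump top17 [628.6 -83.9] tri [615.4 -73.8  72.4] ang -2.8 area 229.8125 L 109.1 rail [ 7.5 33.7]
pump top17 [629.2 -12.9] tri [637.8 -23.5  33.6] ang -2.6 area 251.09375 L 112.0 rail [  4.5 104.6]
shift [ 183.7 -114.6   53.5] turn [ 0.  -0.  -0.3] shift if turned first [207.7 -61.4  52.9]
```

Converted, 26 mm / 250 = 0.104, 22 mm / 250 = 0.088, -0.135 rad / 6.2832 = -0.0215.

Emit:
{"fn": "nudge_tcp", "kwargs": {"offsets": [0.08, -0.048, 0.012, 0, 0, 0, 1, 0.104, -0.068, 0.028, 0, 0, 0, 1, 0.104, -0.068, 0.028, 0, 0, 0, 1, 0.104, -0.068, 0.028, 0, 0, 0, 1, 0.104, -0.068, 0.028, 0, 0, 0, 1, 0.104, -0.068, 0.028, 0, 0, 0, 1, 0.088, -0.052, 0.028, 0, 0, 0, 1, 0.04, -0.016, 0.02, 0, 0, 0, 1, 0, 0, 0, 0, 0, -0.0215, 1, 0, 0, 0, 0, 0, -0.0215, 1, 0, 0, 0, 0, 0, 0, 1, 0, 0, 0, 0, 0, 0, 1, 0, 0, 0, 0, 0, 0, 1], "quiet": true}}

```text
ok
```

```bash
python3 - <<'E'
from h import *
for c,e,a in blues(shot("side")): print(a,onz("side",c,22)[0])
st(); go((426.5,-256.4,2.5),192.5)
E
```

```text
185.5 [ 430.7 -257.5   22. ]
63.875 [ 688.6 -127.7   22. ]
108.59375 [653.9  15.9  22. ]
546.59375 [100.5 863.5  22. ]
t 38.0 p [ 429.9 -255.8  104.5] rail [-182.  -148.3  104.5] F [-0.1  0.2 -0.3] gap 1.002 gf 0.0 q [ 0.7  0.6 -0.2  2.   0.2  0.6  2.1]
shift [  3.4   0.1 102. ] turn [ 0. -0. -0.] shift if turned first [  3.4   0.1 102. ]
```

Converted, 20 mm / 250 = 0.08, 15 mm / 250 = 0.06.

Emit:
{"fn": "nudge_tcp", "kwargs": {"offsets": [0.004, 0, 0.06, 0, 0, 0, 1, 0.004, 0, 0.08, 0, 0, 0, 1, 0.004, 0, 0.08, 0, 0, 0, 1, 0, 0, 0.08, 0, 0, 0, 1, 0, 0, 0.056, 0, 0, 0, 1, 0, 0, 0.032, 0, 0, 0, 1, 0, 0, 0.016, 0, 0, 0, 1, 0, 0, 0, 0, 0, 0, 1, 0, 0, 0, 0, 0, 0, 1], "only": "pos"}}

```text
position: [427.1, -257.0, 4.2]
```

Emit:
{"fn": "nudge_tcp", "kwargs": {"offsets": [0, 0, 0.002, 0, 0, 0, 0, 0, 0, 0, 0, 0, 0, 0, 0, 0, 0, 0, 0, 0, 0, 0, 0, 0, 0, 0, 0, 0, 0, 0, 0, 0, 0, 0, 0, 0, 0, 0, 0, 0, 0, 0]}}

```text
clock: 39.5
position: [426.9, -257.0, 3.8]
ee_rot: [[-0.976, -0.216, 0.0], [-0.216, 0.976, -0.001], [-0.0, -0.001, -1.0]]
ft_force: [-0.8, 0.4, 4.6]
finger_gap: 0.344
gripper_force: 78.7
```

Emit:
{"fn": "nudge_tcp", "kwargs": {"offsets": [0, 0, -0.08, 0, 0, 0, 0, 0, 0, -0.12, 0, 0, 0.0215, 0, 0, 0, -0.16, 0, 0, 0.0215, 0, 0, 0, -0.148, 0, 0, 0, 0, 0, 0, 0, 0, 0, 0, 0, 0, 0, 0, 0, 0, 0, 0, 0, 0, 0, 0, 0, 0, 0], "only": "pos|ft|gap"}}

```text
position: [425.6, -256.3, 128.9]
ft_force: [0.1, 0.1, -1.3]
finger_gap: 0.348
```

```bash
python3 -c "
from h import *
st(); go(rw((0,-105,130))[0],177.05)"
```

```text
t 40.2 p [ 425.6 -256.3  128.9] rail [-186.3 -149.   128.9] F [ 0.1  0.1 -1.3] gap 0.348 gf 79.1 q [ 0.6  0.5 -0.2  2.   0.1  0.7  1.9]
shift [-186.3   44.    -1.5] turn [ 0. -0. -0.] shift if turned first [-186.3   44.    -1.1]
```

Converted, -27 mm / 250 = -0.108, -22 mm / 250 = -0.088.

Emit:
{"fn": "nudge_tcp", "kwargs": {"offsets": [-0.08, 0.024, 0, 0, 0, 0, 0, -0.108, 0.024, 0, 0, 0, 0, 0, -0.108, 0.024, 0, 0, 0, 0, 0, -0.108, 0.024, 0, 0, 0, 0, 0, -0.108, 0.024, 0, 0, 0, 0, 0, -0.108, 0.024, 0, 0, 0, 0, 0, -0.088, 0.024, 0, 0, 0, 0, 0, -0.036, 0.008, 0, 0, 0, 0, 0, 0, 0, 0, 0, 0, 0, 0, 0, 0, 0, 0, 0, 0, 0, 0, 0, 0, 0, 0, 0, 0], "quiet": true}}

```text
ok
```

```bash
python3 - <<'E'
from h import *
st(); go(rw((0,-105,62))[0],177.05)
E
```

```text
t 41.3 p [ 613.  -223.5  129.7] rail [  -0.8 -106.6  129.7] F [-0.   0.1 -1.7] gap 0.351 gf 79.1 q [ 0.4  0.7 -0.1  1.5  0.1  0.9  1.7]
shift [-1.   1.6 67.7] turn [-0. -0. -0.] shift if turned first [-0.8  1.6 67.7]
```

Converted, 15 mm / 250 = 0.06, 12 mm / 250 = 0.048.

Emit:
{"fn": "nudge_tcp", "kwargs": {"offsets": [0, 0.0032, 0.06, 0, 0, 0, 0, 0, 0.0032, 0.06, 0, 0, 0, 0, 0, 0, 0.06, 0, 0, 0, 0, 0, 0, 0.048, 0, 0, 0, 0, 0, 0, 0.032, 0, 0, 0, 0, 0, 0, 0.012, 0, 0, 0, 0, 0, 0, 0, 0, 0, 0, 0, 0, 0, 0, 0, 0, 0, 0], "only": "pos|ft"}}

```text
position: [615.4, -220.9, 62.6]
ft_force: [0.9, 0.1, 0.2]
```

Emit:
{"fn": "nudge_tcp", "kwargs": {"offsets": [0, 0, 0.008, 0, 0, 0, 0, 0, 0, 0.008, 0, 0, 0, 0, 0, 0, 0.008, 0, 0, 0, 0, 0, 0, 0.008, 0, 0, 0, 0, 0, 0, 0, 0, 0, 0, 0], "only": "pos|ft"}}

```text
position: [615.9, -222.4, 55.8]
ft_force: [-0.4, -1.5, 7.3]
```

Emit:
{"fn": "nudge_tcp", "kwargs": {"offsets": [0, 0, 0.008, 0, 0, 0, 0, 0, 0, 0.008, 0, 0, 0, 0, 0, 0, 0.008, 0, 0, 0, 0, 0, 0, 0, 0, 0, 0, 0], "only": "pos|ft"}}

```text
position: [616.3, -222.4, 50.1]
ft_force: [-0.2, -0.8, 7.5]
```

Emit:
{"fn": "nudge_tcp", "kwargs": {"offsets": [0, 0, 0.008, 0, 0, 0, 0, 0, 0, 0.008, 0, 0, 0, 0, 0, 0, 0.008, 0, 0, 0, 0, 0, 0, 0, 0, 0, 0, 0], "only": "pos|ft"}}

```text
position: [616.3, -222.1, 42.8]
ft_force: [2.0, -2.9, 1.5]
```

Emit:
{"fn": "nudge_tcp", "kwargs": {"offsets": [0, 0, 0.008, 0, 0, 0, 0, 0, 0, 0.008, 0, 0, 0, 0, 0, 0, 0.004, 0, 0, 0, 0, 0, 0, 0, 0, 0, 0, 0], "only": "pos|ft"}}

```text
position: [614.2, -221.8, 36.8]
ft_force: [0.8, -3.6, 1.4]
```

Converted, 1.5 mm / 250 = 0.006.

Emit:
{"fn": "nudge_tcp", "kwargs": {"offsets": [0, 0, 0.006, 0, 0, 0, 0, 0, 0, 0.006, 0, 0, 0, 0, 0, 0, 0, 0, 0, 0, 0], "only": "pos|ft"}}

```text
position: [614.2, -221.8, 36.6]
ft_force: [-3.5, -4.1, 13.6]
```

Emit:
{"fn": "nudge_tcp", "kwargs": {"offsets": [0, 0, 0.004, 0, 0, 0, 0, 0, 0, 0.002, 0, 0, 0, 0, 0, 0, 0, 0, 0, 0, 0], "only": "pos|ft"}}

```text
position: [614.3, -221.8, 36.6]
ft_force: [-6.1, -2.8, 22.1]
```

Emit:
{"fn": "nudge_tcp", "kwargs": {"offsets": [0, 0, -0.008, 0, 0, 0, 0, 0, 0, 0, 0, 0, 0, 0.4, 0, 0, 0, 0, 0, 0, 0.5, 0, 0, 0, 0, 0, 0, 0.55, 0, 0, 0, 0, 0, 0, 0.55, 0, 0, -0.08, 0, 0, 0, 0.55, 0, 0, -0.12, 0, 0, 0, 0.55, 0, 0, -0.16, 0, 0, 0, 0.55, 0, 0, -0.16, 0, 0, 0, 0.8, 0, 0, -0.08, 0, 0, 0, 1, 0, 0, 0, 0, 0, 0, 1], "only": "pos|ft|gap"}}

```text
position: [617.0, -220.7, 188.2]
ft_force: [0.0, -0.4, -0.0]
finger_gap: 0.997
```

```bash
python3 - <<'E'
from h import *
st(); t=shot("top","t5"); s=shot("side","s5")
o=np.zeros((600,800,3),np.uint8)
o[:330,:800]=cv2.resize(t[145:277,265:465],(800,528))[:330] if 0 else cv2.resize(t[145:227,265:465],(800,328)).repeat(1,0)[:330] if False else 0
a=cv2.resize(s[160:330,280:440],(565,600)); o[:,:565]=a
b=cv2.resize(t[150:270,412:459],(235,600)); o[:,565:]=b
cv2.imwrite("pics/v5.png",o)
E
```

```text
t 45.5 p [ 617.  -220.7  188.2] rail [   3.1 -103.5  188.2] F [ 0.  -0.4 -0. ] gap 0.997 gf 0.0 q [ 0.4  0.7 -0.1  1.5  0.1  1.   1.7]
```

View pics/v5.png

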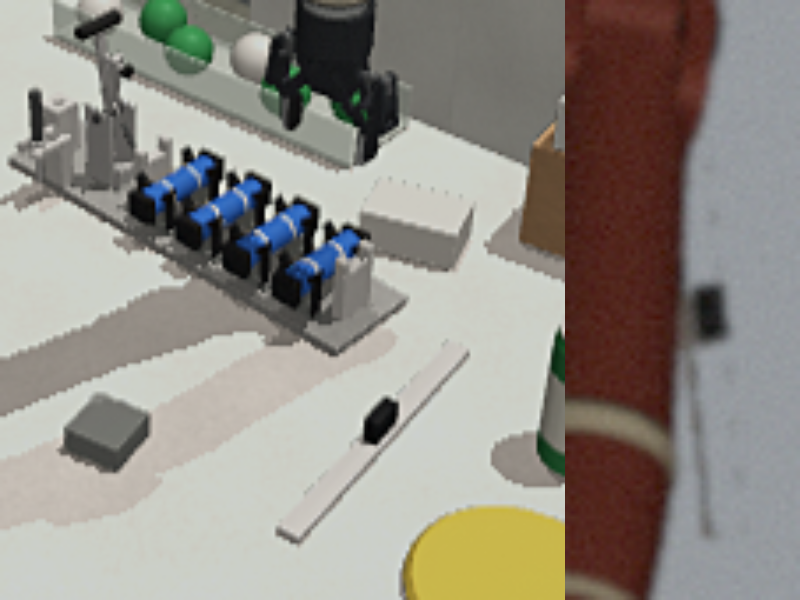

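All four pumps lie level in their clips, the pin hangs at the left, and the bar runs from (280,533) to (465,345) in this crop, where it was before. Next I'll work out the bar's pose.

```bash
cat >> h.py <<'E'
def bargrip():
    r={}
    for n,z,(x0,x1,y0,y1) in (("side",24,(376,400,262,295)),("top",38,(430,452,200,225))):
        im=shot(n); g=im.max(2)[y0:y1,x0:x1]; m=np.uint8(g<85)
        k,l,stt,cc=cv2.connectedComponentsWithStats(m); i=1+np.argmax(stt[1:,4]); c=cc[i]+[x0,y0]; r[n]=c
        print(n,c,stt[i,4],onz(n,c,z)[0])
    print("tri",tri(r["top"],r["side"]))
E
python3 - <<'E'
from h import *
w=onz("side",[(358.3,310),(364.4,312.4),(412.9,259.7),(406.9,257)],10); print(w)
e1=w[2]-w[1]; e2=w[3]-w[0]; print(np.linalg.norm(e1),np.linalg.norm(e2),np.degrees(np.arctan2(e1[1],e1[0])),np.degrees(np.arctan2(e2[1],e2[0])),w.mean(0))
# far (away) lower edge seen in top view, from bar.png (5x from 420,160)
q=onz("top",[(420+63/5,160+45/5),(420+104/5,160+485/5)],5); e=q[0]-q[1]; print(q,np.linalg.norm(e),np.degrees(np.arctan2(e[1],e[0])))
bargrip(); print("block dark in old top", onz("top",[(440.1,212.3)],30))
E
```

```text
[[ 323.3 -392.2   10. ]
 [ 328.1 -412.4   10. ]
 [ 638.5 -391.6   10. ]
 [ 637.  -367.7   10. ]]
311.1430621579694 314.63987296713265 3.832757002935703 4.479565922834479 [ 481.7 -391.    10. ]
[[ 641.7 -366.4    5. ]
 [ 324.5 -389.4    5. ]] 318.0364595715039 4.150181363288358
side [387.2 278.9] 86 [ 484.6 -387.4   24. ]
top [432.  211.2] 123 [ 488.2 -353.3   38. ]
tri [ 495.6 -369.5    3. ]
block dark in old top [[ 484.1 -383.7   30. ]]
```

Converted, -23 mm / 250 = -0.092, 20 mm / 250 = 0.08, -0.126 rad / 6.2832 = -0.0201.

Emit:
{"fn": "nudge_tcp", "kwargs": {"offsets": [0.08, -0.092, 0, 0, 0, -0.0201, 1, 0.08, -0.092, 0.016, 0, 0, 0, 1, 0.08, -0.092, 0.024, 0, 0, 0, 1, 0.08, -0.092, 0.04, 0, 0, 0, 1, 0.08, -0.092, 0.04, 0, 0, 0, 1, 0.048, -0.06, 0.04, 0, 0, 0, 1, 0, -0.02, 0.04, 0, 0, 0, 1, 0, 0, 0, 0, 0, 0, 0.7, 0, 0, 0, 0, 0, 0, 0.6, 0, 0, 0, 0, 0, 0, 0.6], "quiet": true}}

```text
ok
```

```bash
python3 - <<'E'
from h import *
st(); go((484,-387.5,14),184.2)
s=shot("side"); g=np.uint8(s.max(2)[255:300,370:405]<85); k,l,a,c=cv2.connectedComponentsWithStats(g); print([(a[i,4],onz("side",c[i]+[370,255],24)[0]) for i in range(1,k) if a[i,4]>20])
E
```

```text
t 46.7 p [ 511.9 -359.3  134.9] rail [ -94.8 -247.5  134.9] F [-0.3  0.7  0.1] gap 0.599 gf 0.0 q [ 0.7  0.7 -0.2  1.6  0.1  0.9  2.1]
shift [ 30.2 -26.  120.8] turn [0. 0. 0.] shift if turned first [ 29.9 -26.  120.9] 
[(np.int32(85), array([ 485. , -387.3,   24. ]))]
```

Converted, 14 mm / 250 = 0.056, 10 mm / 250 = 0.04.

Emit:
{"fn": "nudge_tcp", "kwargs": {"offsets": [0.04, -0.034, 0.056, 0, 0, 0, 0.6, 0.04, -0.034, 0.056, 0, 0, 0, 0.6, 0.038, -0.034, 0.056, 0, 0, 0, 0.6, 0, 0, 0.056, 0, 0, 0, 0.6, 0, 0, 0.056, 0, 0, 0, 0.6, 0, 0, 0.04, 0, 0, 0, 0.6, 0, 0, 0, 0, 0, 0, 0.6, 0, 0, 0, 0, 0, 0, 0.6, 0, 0, 0, 0, 0, 0, 0.6], "quiet": true}}

```text
ok
```

```bash
python3 - <<'E'
from h import *
st(); go((484.5,-387,14),184.2)
E
```

```text
t 47.65 p [ 483.5 -389.    55.4] rail [-121.6 -278.5   55.4] F [ 0.9 -0.4  0.2] gap 0.597 gf 0.0 q [ 0.7  0.8 -0.2  1.7  0.2  0.7  2.1]
shift [-1.   1.9 41.4] turn [-0.  0.  0.] shift if turned first [-1.1  1.9 41.4]
```

Converted, 14 mm / 250 = 0.056, 9 mm / 250 = 0.036.

Emit:
{"fn": "nudge_tcp", "kwargs": {"offsets": [-0.002, 0.004, 0.056, 0, 0, 0, 0.6, -0.002, 0.004, 0.056, 0, 0, 0, 0.6, 0, 0, 0.036, 0, 0, 0, 0.6, 0, 0, 0.016, 0, 0, 0, 0.6, 0, 0, 0, 0, 0, 0, 0.6, 0, 0, 0, 0, 0, 0, 0.6], "only": "pos|ft"}}

```text
position: [483.7, -387.1, 13.6]
ft_force: [-0.1, 0.7, 0.1]
```

Emit:
{"fn": "nudge_tcp", "kwargs": {"offsets": [0, 0, 0, 0, 0, 0, 0, 0, 0, 0, 0, 0, 0, 0, 0, 0, 0, 0, 0, 0, 0, 0, 0, 0, 0, 0, 0, 0, 0, 0, 0, 0, 0, 0, 0], "force": 100}}

```text
clock: 48.75
position: [483.9, -387.5, 14.5]
ee_rot: [[-0.997, -0.074, 0.001], [-0.074, 0.997, -0.001], [-0.001, -0.001, -1.0]]
ft_force: [-1.5, -0.6, 5.7]
finger_gap: 0.164
gripper_force: 98.5
```

Emit:
{"fn": "nudge_tcp", "kwargs": {"offsets": [0, 0, -0.02, 0, 0, 0, 0, 0, 0, -0.06, 0, 0, 0, 0, 0, 0, 0, 0, 0, 0, 0, 0, 0, 0, 0, 0, 0, 0], "only": "pos|force|gap"}}

```text
position: [483.7, -386.9, 34.1]
ft_force: [-0.5, 0.9, -2.8]
finger_gap: 0.167
gripper_force: 97.8
```

Converted, -35 mm / 250 = -0.14, -30 mm / 250 = -0.12.

Emit:
{"fn": "nudge_tcp", "kwargs": {"offsets": [0, 0, -0.08, 0, 0, 0, 0, 0, 0, -0.12, 0, 0, 0, 0, 0, 0, -0.14, 0, 0, 0, 0, 0, 0, -0.14, 0, 0, 0, 0, 0, 0, -0.14, 0, 0, 0, 0, 0, 0, -0.12, 0, 0, 0, 0, 0, 0, 0, 0, 0, 0, 0], "only": "pos|ft"}}

```text
position: [485.9, -388.2, 223.3]
ft_force: [0.7, -1.0, -1.5]
```

Emit:
{"fn": "nudge_tcp", "kwargs": {"offsets": [0, 0, 0, 0, 0, 0.0143, 0, 0, 0, 0, 0, 0, 0.0207, 0, 0, 0, 0, 0, 0, 0.0207, 0, 0, 0, 0, 0, 0, 0.0207, 0, 0, 0, 0, 0, 0, 0.0207, 0, 0, 0, 0, 0, 0, 0.0207, 0, 0, 0, 0, 0, 0, 0.0207, 0, 0, 0, 0, 0, 0, 0.0207, 0, 0, 0, 0, 0, 0, 0.0207, 0, 0, 0, 0, 0, 0, 0.0207, 0, 0, 0, 0, 0, 0, 0.0207, 0, 0, 0, 0, 0, 0, 0.0207, 0, 0, 0, 0, 0, 0, 0.0207, 0, 0, 0, 0, 0, 0, 0.0072, 0, 0, 0, 0, 0, 0, 0, 0, 0, 0, 0, 0, 0, 0, 0]}}

```text
clock: 51.45
position: [483.0, -386.2, 217.2]
ee_rot: [[0.049, 0.999, -0.002], [0.999, -0.049, 0.002], [0.001, -0.002, -1.0]]
ft_force: [-0.3, -0.5, -2.1]
finger_gap: 0.168
gripper_force: 97.9
```

```bash
python3 - <<'E'
from h import *
st(); go(rw((0,0,200))[0],87.05); go(rw((0,0,86))[0],87.05)
E
```

```text
t 51.45 p [ 483.  -386.2  217.2] rail [-122.3 -275.8  217.2] F [-0.3 -0.5 -2.1] gap 0.168 gf 97.9 q [ 0.5  0.6  0.2  1.5 -0.2  1.   0.7]
shift [275.4 123.1  17.3] turn [-0. -0.  0.] shift if turned first [275.8 122.3  17.2] 
shift [275.2 123.4 131.3] turn [-0. -0.  0.] shift if turned first [275.8 122.3 131.2]
```

Converted, 25 mm / 250 = 0.1, 20 mm / 250 = 0.08.

Emit:
{"fn": "nudge_tcp", "kwargs": {"offsets": [0.08, 0.036, 0, 0, 0, 0, 0, 0.1, 0.044, 0.004, 0, 0, 0, 0, 0.1, 0.044, 0.008, 0, 0, 0, 0, 0.1, 0.044, 0.008, 0, 0, 0, 0, 0.1, 0.044, 0.008, 0, 0, 0, 0, 0.1, 0.044, 0.008, 0, 0, 0, 0, 0.1, 0.044, 0.008, 0, 0, 0, 0, 0.1, 0.044, 0.008, 0, 0, 0, 0, 0.1, 0.044, 0.008, 0, 0, 0, 0, 0.1, 0.044, 0.008, 0, 0, 0, 0, 0.08, 0.04, 0, 0, 0, 0, 0, 0.04, 0.02, 0, 0, 0, 0, 0, 0, 0, 0, 0, 0, 0, 0, 0, 0, 0, 0, 0, 0, 0, 0, 0, 0, 0, 0, 0, 0], "only": "pos|ft"}}

```text
position: [619.2, -121.0, 201.7]
ft_force: [-0.2, 1.3, -2.1]
```

```bash
python3 - <<'E'
from h import *
st(); go(rw((0,0,112))[0],87.05)
E
```

```text
t 52.95 p [ 619.2 -121.   201.7] rail [  0.1  -3.9 201.7] F [-0.2  1.3 -2.1] gap 0.164 gf 97.9 q [ 0.   0.6  0.2  1.5 -0.2  1.   0.2]
shift [ 4.  -0.  89.7] turn [-0.  0. -0.] shift if turned first [ 3.9 -0.1 89.7]
```

Converted, 18 mm / 250 = 0.072, 15 mm / 250 = 0.06.

Emit:
{"fn": "nudge_tcp", "kwargs": {"offsets": [0.004, 0, 0.06, 0, 0, 0, 0, 0.004, 0, 0.072, 0, 0, 0, 0, 0.004, 0, 0.072, 0, 0, 0, 0, 0.004, 0, 0.072, 0, 0, 0, 0, 0, 0, 0.048, 0, 0, 0, 0, 0, 0, 0.024, 0, 0, 0, 0, 0, 0, 0, 0, 0, 0, 0, 0, 0, 0, 0, 0, 0, 0, 0, 0, 0, 0, 0, 0, 0], "only": "pos|ft"}}

```text
position: [621.0, -114.7, 115.7]
ft_force: [0.4, 0.4, -2.9]
```

```bash
python3 - <<'E'
from h import *
st(); s=shot("side","s6"); o=np.zeros((600,800,3),np.uint8)
o[:,:]=cv2.resize(s[160:262,285:421],(800,600),interpolation=cv2.INTER_CUBIC)
cv2.imwrite("pics/v6.png",o)
E
```

```text
t 53.85 p [ 621.  -114.7  115.7] rail [  1.6   2.4 115.7] F [ 0.4  0.4 -2.9] gap 0.166 gf 97.9 q [ 0.   0.7  0.2  1.6 -0.2  0.8  0.3]
```

View pics/v6.png

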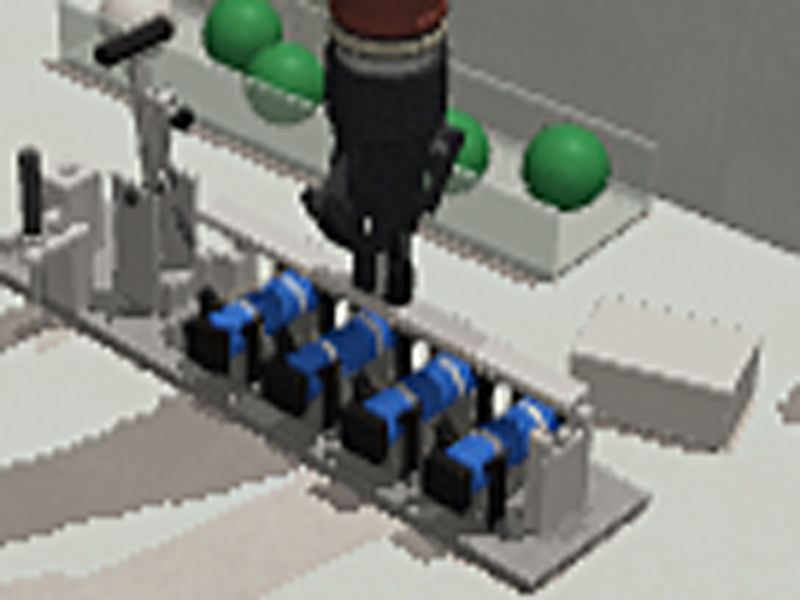

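Converted, 3 mm / 250 = 0.012, -1.2 mm / 250 = -0.0048.

Emit:
{"fn": "nudge_tcp", "kwargs": {"offsets": [-0.0048, -0.0028, 0.012, 0, 0, 0, 0, -0.0048, -0.0028, 0.012, 0, 0, 0, 0, 0, 0, 0.012, 0, 0, 0, 0, 0, 0, 0, 0, 0, 0, 0, 0, 0, 0, 0, 0, 0, 0], "only": "pos|ft"}}

```text
position: [618.7, -116.6, 105.5]
ft_force: [-0.5, -0.6, -1.6]
```

```bash
python3 -c "
from h import *
st()"
```

```text
t 54.4 p [ 618.7 -116.6  105.5] rail [ -0.6   0.5 105.5] F [-0.5 -0.6 -1.6] gap 0.168 gf 97.9 q [ 0.   0.7  0.2  1.6 -0.2  0.8  0.3]
```

Emit:
{"fn": "nudge_tcp", "kwargs": {"offsets": [0, 0, 0.012, 0, 0, 0, 0, 0, 0, 0.012, 0, 0, 0, 0, 0, 0, 0, 0, 0, 0, 0, 0, 0, 0, 0, 0, 0, 0], "only": "pos|ft"}}

```text
position: [618.7, -116.7, 99.5]
ft_force: [-0.4, -0.0, -2.6]
```

Emit:
{"fn": "nudge_tcp", "kwargs": {"offsets": [0, 0, 0.008, 0, 0, 0, 0, 0, 0, 0.008, 0, 0, 0, 0, 0, 0, 0, 0, 0, 0, 0, 0, 0, 0, 0, 0, 0, 0], "only": "pos|ft"}}

```text
position: [618.7, -116.7, 95.5]
ft_force: [-0.0, 0.1, -2.6]
```

Converted, 2 mm / 250 = 0.008.

Emit:
{"fn": "nudge_tcp", "kwargs": {"offsets": [0, 0, 0.008, 0, 0, 0, 0, 0, 0, 0.008, 0, 0, 0, 0, 0, 0, 0, 0, 0, 0, 0, 0, 0, 0, 0, 0, 0, 0], "only": "pos|ft"}}

```text
position: [618.7, -116.7, 91.5]
ft_force: [0.1, -1.0, -2.1]
```

Emit:
{"fn": "nudge_tcp", "kwargs": {"offsets": [0, 0, 0.008, 0, 0, 0, 0, 0, 0, 0.008, 0, 0, 0, 0, 0, 0, 0, 0, 0, 0, 0, 0, 0, 0, 0, 0, 0, 0], "only": "pos|ft"}}

```text
position: [618.7, -116.7, 87.5]
ft_force: [1.3, -0.3, -2.5]
```

Emit:
{"fn": "nudge_tcp", "kwargs": {"offsets": [0, 0, 0.006, 0, 0, 0, 0, 0, 0, 0, 0, 0, 0, 0, 0, 0, 0, 0, 0, 0, 0], "only": "pos|ft"}}

```text
position: [619.1, -116.8, 86.6]
ft_force: [-0.0, 0.5, 0.3]
```

Units first: shifts go in shares of 250 mm and turns go in shares of 2 pi rad. So -40 mm / 250 = -0.16, -30 mm / 250 = -0.12.

Emit:
{"fn": "nudge_tcp", "kwargs": {"offsets": [0, 0, -0.002, 0, 0, 0, 0.2, 0, 0, 0, 0, 0, 0, 0.3, 0, 0, 0, 0, 0, 0, 0.4, 0, 0, 0, 0, 0, 0, 0.5, 0, 0, 0, 0, 0, 0, 0.5, 0, 0, -0.06, 0, 0, 0, 0.5, 0, 0, -0.12, 0, 0, 0, 0.5, 0, 0, -0.16, 0, 0, 0, 0.5, 0, 0, -0.16, 0, 0, 0, 0.3, 0, 0, -0.16, 0, 0, 0, 0, 0, 0, 0, 0, 0, 0, 0, 0, 0, 0, 0, 0, 0, 0, 0, 0, 0, 0, 0, 0, 0], "only": "pos|ft|gap"}}

```text
position: [617.9, -116.4, 250.9]
ft_force: [-0.3, 0.8, -1.4]
finger_gap: 0.001
```

```bash
python3 - <<'E'
from h import *
st(); go(rw((0,205,250))[0],87.05)
s=shot("side"); t=shot("top")
q=proj("side",rw((0,230.3,208.9)))[0]; x0,y0=int(q[0])-14,int(q[1])-10
g=s[y0:y0+20,x0:x0+28].max(2); k,l,a,c=cv2.connectedComponentsWithStats(np.uint8(g<70)); print(q,[(a[i,4],c[i]+[x0,y0]) for i in range(1,k)])
o=np.zeros((600,800,3),np.uint8); o[:]=cv2.resize(s[150:252,285:421],(800,600),interpolation=cv2.INTER_CUBIC); cv2.imwrite("pics/v7.png",o)
E
```

```text
t 57.6 p [ 617.9 -116.4  250.9] rail [ -1.4   0.7 250.9] F [-0.3  0.8 -1.4] gap 0.001 gf 0.0 q [-0.   0.6  0.3  1.5 -0.2  1.1  0.2]
shift [204.3   1.7   1. ] turn [-0. -0.  0.] shift if turned first [204.3   1.4   0.9] 
[307.1 167. ] [(np.int32(52), array([307.3, 166.7])), (np.int32(4), array([320. , 166.5]))]
```

View pics/v7.png

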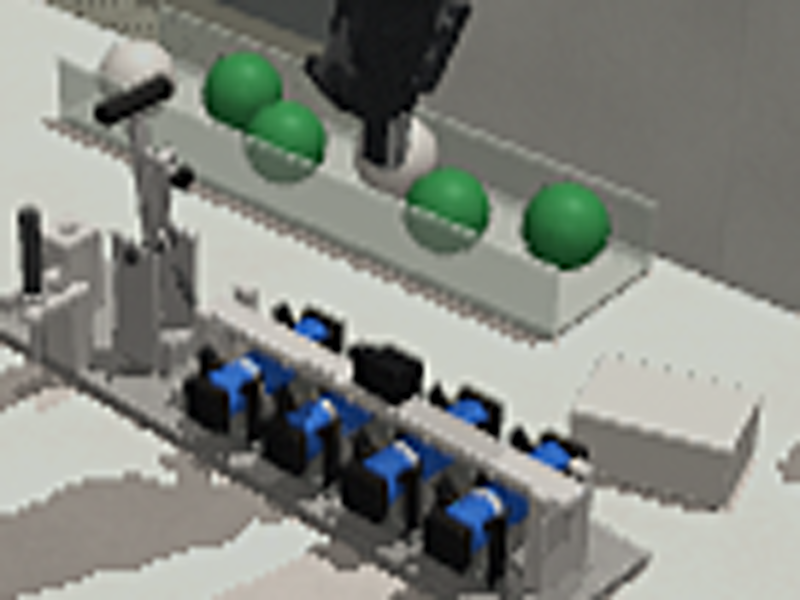

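The bar lies in both saddles over the four pumps, with its grip block at (388,372) in the crop, and the cross grip at (135,98) is where the model puts it. Now the clamp.

Converted, 25 mm / 250 = 0.1, 23 mm / 250 = 0.092.

Emit:
{"fn": "nudge_tcp", "kwargs": {"offsets": [0.06, 0, 0, 0, 0, 0, 0, 0.1, 0.0012, 0, 0, 0, 0, 0, 0.1, 0.0012, 0, 0, 0, 0, 0, 0.1, 0.0012, 0, 0, 0, 0, 0, 0.1, 0.0012, 0, 0, 0, 0, 0, 0.1, 0.0012, 0, 0, 0, 0, 0, 0.1, 0, 0, 0, 0, 0, 0, 0.092, 0, 0, 0, 0, 0, 0, 0.048, 0, 0, 0, 0, 0, 0, 0, 0, 0, 0, 0, 0, 0, 0, 0, 0, 0, 0, 0, 0, 0, 0, 0, 0, 0, 0, 0], "only": "pos|ft"}}

```text
position: [630.3, 80.7, 251.6]
ft_force: [-0.0, -0.8, 0.1]
```

```bash
python3 - <<'E'
from h import *
st(); go(rw((0,204,204))[0],87.05)
E
```

```text
t 58.9 p [630.3  80.7 251.6] rail [  0.8 198.1 251.6] F [-0.  -0.8  0.1] gap -0.004 gf 0.0 q [-0.3  0.6  0.3  1.4 -0.1  1.1 -0.1]
shift [ 5.9 -0.8 47.6] turn [-0.  0. -0.] shift if turned first [ 5.9 -0.8 47.6]
```

Converted, 14 mm / 250 = 0.056, 12 mm / 250 = 0.048.

Emit:
{"fn": "nudge_tcp", "kwargs": {"offsets": [0.006, 0, 0.048, 0, 0, 0, 0, 0.006, 0, 0.056, 0, 0, 0, 0, 0.006, 0, 0.056, 0, 0, 0, 0, 0, 0, 0.028, 0, 0, 0, 0, 0, 0, 0, 0, 0, 0, 0, 0, 0, 0, 0, 0, 0, 0], "only": "pos|ft"}}

```text
position: [630.8, 86.9, 204.8]
ft_force: [0.2, -0.0, 0.5]
```

Emit:
{"fn": "nudge_tcp", "kwargs": {"offsets": [0.02, 0, 0, 0, 0, 0, 0, 0.024, 0, 0, 0, 0, 0, 0, 0.024, 0, 0.004, 0, 0, 0, 0, 0.024, 0, 0.004, 0, 0, 0, 0, 0, 0, 0, 0, 0, 0, 0, 0, 0, 0, 0, 0, 0, 0], "only": "pos|ft"}}

```text
position: [632.2, 107.3, 203.5]
ft_force: [-0.7, -4.5, 0.4]
```

```bash
python3 -c "
from h import *
st(); go(rw((0,250,197))[0])"
```

```text
t 60.1 p [632.2 107.3 203.5] rail [  1.4 224.8 203.5] F [-0.7 -4.5  0.4] gap -0.001 gf 2.6 q [-0.3  0.6  0.2  1.5 -0.2  1.  -0.1]
shift [25.3 -1.4  6.4]
```

Emit:
{"fn": "nudge_tcp", "kwargs": {"offsets": [0.024, 0, 0.006, 0, 0, 0, 0, 0.024, 0, 0.006, 0, 0, 0, 0, 0.024, 0, 0.006, 0, 0, 0, 0, 0.024, 0, 0.006, 0, 0, 0, 0, 0, 0, 0, 0, 0, 0, 0], "only": "pos|ft"}}

```text
position: [633.1, 132.8, 196.4]
ft_force: [0.7, -3.8, -0.6]
```

Emit:
{"fn": "nudge_tcp", "kwargs": {"offsets": [0.024, 0, 0.012, 0, 0, 0, 0, 0.024, 0, 0.016, 0, 0, 0, 0, 0.024, 0, 0.016, 0, 0, 0, 0, 0.024, 0, 0.016, 0, 0, 0, 0, 0, 0, 0, 0, 0, 0, 0], "only": "pos|ft"}}

```text
position: [633.4, 162.4, 180.9]
ft_force: [0.6, 0.9, 0.3]
```

Emit:
{"fn": "nudge_tcp", "kwargs": {"offsets": [0.02, 0, 0.012, 0, 0, 0, 0, 0.02, 0, 0.016, 0, 0, 0, 0, 0.02, 0, 0.016, 0, 0, 0, 0, 0, 0, 0, 0, 0, 0, 0], "only": "pos|ft"}}

```text
position: [634.1, 175.4, 169.6]
ft_force: [-0.1, 0.1, -0.3]
```

```bash
python3 -c "
from h import *
st(); go(rw((0,305,145))[0])"
```

```text
t 61.5 p [634.1 175.4 169.6] rail [ -0.3 292.9 169.6] F [-0.1  0.1 -0.3] gap 0.005 gf 0.0 q [-0.4  0.7  0.2  1.5 -0.2  1.  -0.2]
shift [12.1  0.4 24.7]
```

Converted, 9 mm / 250 = 0.036, 5 mm / 250 = 0.02.

Emit:
{"fn": "nudge_tcp", "kwargs": {"offsets": [0.02, 0, 0.036, 0, 0, 0, 0, 0.02, 0, 0.036, 0, 0, 0, 0, 0.016, 0, 0.036, 0, 0, 0, 0, 0.012, 0, 0.036, 0, 0, 0, 0, 0.008, 0, 0.036, 0, 0, 0, 0, 0, 0, 0, 0, 0, 0, 0, 0, 0, 0, 0, 0, 0, 0], "only": "pos|ft"}}

```text
position: [635.8, 192.1, 125.3]
ft_force: [0.2, 1.2, 0.6]
```

```bash
python3 - <<'E'
from h import *
st(); s=shot("side","s8"); t=shot("top","t8")
for lab,f in (("open",82),("closed",0)):
    a=np.radians(f); q=proj("side",rw([(dx,215+110*np.cos(a),100+110*np.sin(a)) for dx in(-24,0,24)])); print(lab,q.round(0).tolist(),[s[int(round(v)),int(round(u))].tolist() for u,v in q])
q=proj("side",rw((0,325,100)))[0]; x0,y0=int(q[0])-16,int(q[1])-14
print(q,x0,y0); print(s[y0:y0+26,x0:x0+32].max(2))
E
```

```text
t 62.2 p [635.8 192.1 125.3] rail [  0.5 309.6 125.3] F [0.2 1.2 0.6] gap 0.004 gf 0.0 q [-0.5  0.8  0.2  1.5 -0.2  0.9 -0.2]
open [[303.0, 169.0], [307.0, 167.0], [311.0, 165.0]] [[140, 151, 146], [101, 109, 106], [131, 138, 143]]
closed [[288.0, 184.0], [293.0, 182.0], [297.0, 180.0]] [[0, 0, 0], [50, 52, 53], [8, 7, 7]]
[292.5 182.1] 276 168
[[204 205 205 205 205 204 206 215 209 118   6  13  19  18  21  22  20  22  24  23  22  19   7 159 151 150 158 132  96 102 106 109]
 [203 203 202 202 202 202 204 205 214 211 117   0   7  18  21  22  25  23  23  20  21  14  44 169 157 153 152 151 146 105  97  99]
 [202 203 202 201 202 202 202 202 204 212 207 169  55   0  13  22  23  24  22  17  51  26 109 166 156 151 151 152 154 144 144 130]
 [202 201 201 202 202 202 203 204 204 207 212 211 209 172  63  13  19  22  16  53  66  44  95 124 128 145 154 152 151 152 153 149]
 [200 201 201 202 204 204 202 204 205 205 206 209 215 214 225  25  17  16  52  93  43  47 119 105 117 113 127 145 153 152 151 151]
 [201 201 202 205 205 205 204 205 205 20
[... 2011 characters left out ...]
141 172 181 179 152 105  89 110 153 168 170]
 [205 205 205 205 205 205 205 205 204 205 208 226  83  29  37  35 100 187  89 119 122 102 189 193 169 116 191 120 164 132 111 156]
 [203 205 205 205 205 205 205 205 205 203 207 225  81  27  37  31 107 157 167  96  98  95 135 133 128 105 183 216 118 106 201 130]
 [203 205 205 205 205 206 205 204 203 203 206 220 130  30  38  33 111 109 131 123 154 104 101 116 117 114 173 232  77  85 146 126]
 [204 204 204 204 205 204 203 203 204 203 205 218 139  28  37  34 115 104 101 110 132 106 105 124 119 115 174 234  79  86  61 102]
 [202 202 203 204 205 204 205 204 203 204 206 218 135  26  38  35  94 106 104 104 117 108 106 125 120 117 160 224  81  90  30  61]]
```

The cross grip sits at (288–297, 180–184), which is the closed position. I'll press it lightly to confirm, then retreat and check everything.

Converted, 6 mm / 250 = 0.024, 5 mm / 250 = 0.02.

Emit:
{"fn": "nudge_tcp", "kwargs": {"offsets": [0.008, 0, 0.024, 0, 0, 0, 0, 0.008, 0, 0.02, 0, 0, 0, 0, 0, 0, 0.012, 0, 0, 0, 0, 0, 0, 0.008, 0, 0, 0, 0, 0, 0, 0, 0, 0, 0, 0], "only": "pos|ft"}}

```text
position: [635.8, 196.3, 109.2]
ft_force: [0.3, 0.4, -0.2]
```

Emit:
{"fn": "nudge_tcp", "kwargs": {"offsets": [0, 0, -0.04, 0, 0, 0, 0, 0, 0, -0.1, 0, 0, 0, 0, 0, 0, -0.14, 0, 0, 0, 0, 0, 0, -0.16, 0, 0, 0, 0, 0, 0, -0.16, 0, 0, 0, 0, 0.12, -0.08, 0, 0, 0, 0, 0, 0.16, -0.08, 0, 0, 0, 0, 0, 0.16, -0.08, 0, 0, 0, 0, 0, 0.16, -0.08, 0, 0, 0, 0, 0, 0.12, -0.08, 0, 0, 0, 0, 0, 0.08, -0.08, 0, 0, 0, 0, 0, 0, 0, 0, 0, 0, 0, 0, 0, 0, 0, 0, 0, 0, 0], "only": "pos|ft"}}

```text
position: [526.0, 402.3, 260.5]
ft_force: [0.4, -0.8, 0.9]
```

```bash
python3 - <<'E'
from h import *
st(); s=shot("side","s9"); t=shot("top","t9")
q=proj("side",rw([(dx,325,100) for dx in(-24,0,24)])); print("closed grip",[int(s[int(round(v)),int(round(u))].max()) for u,v in q])
# pumps in clips and pin, bar block in side & top
for c,e,a in blues(s,4): print("blue side",a,wr(onz("side",c,55))[0])
def blob(n,im,p,w,z,th=70):
    q=proj(n,rw(p))[0]; x0,y0=(q-w).astype(int); g=np.uint8(im[y0:y0+2*w,x0:x0+2*w].max(2)<th); k,l,a,c=cv2.connectedComponentsWithStats(g)
    for i in range(1,k):
        if a[i,4]>12: print(n,p,"area",a[i,4],wr(onz(n,c[i]+[x0,y0],z))[0])
blob("side",s,(-78,255,112),9,112); blob("top",t,(0,0,110),8,110); blob("side",s,(0,0,96),9,96,60); blob("top",t,(-78,255,130),8,130)
E
```

```text
t 64.1 p [526.  402.3 260.5] rail [-119.9  513.9  260.5] F [ 0.4 -0.8  0.9] gap -0.002 gf 0.0 q [-0.8  0.6  0.2  1.4 -0.2  1.2 -0.6]
closed grip [0, 64, 17]
blue side 81.96875 [ -20.3 -106.4   55. ]
blue side 256.1875 [-26.9  26.8  55. ]
blue side 546.875 [-583.5  893.2   55. ]
side (-78, 255, 112) area 54 [-65.1 268.2 112. ]
top (0, 0, 110) area 117 [ -1.9   0.8 110. ]
side (0, 0, 96) area 13 [10.1 54.  96. ]
side (0, 0, 96) area 90 [ 2.1  0.  96. ]
top (-78, 255, 130) area 13 [-76.6 253.1 130. ]
```

```bash
python3 -c "
from workcell import manip
print(manip.close_job())"
```

```text
the job is handed in; nothing more can be done
None
```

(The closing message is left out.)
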